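Seat the milling arbor in the spindle and bring it to the stop

TASK

Take the milling arbor, the one with the slotted flange, out of the wooden block and seat its tapered shank in the upright spindle with its drive slots down over the two dogs, so that the flange sits flush on the spindle's face. With the arbor seated, turn the spindle clockwise (seen from above) by it, up against the spindle's stop, and let go. Feel your way gently, never pressing or dropping it hard onto the dogs, the face or the stop, and leave everything else where it is.

Things in the scene. Friction and masses are not known exactly. Their poses are not given: they have to be found in the camera images.
- arbor: milling arbor, 0.4 to 0.65 kg, upright in one of the block's three holes. Origin on its axis at the underside of its round flange, z up. Below: tapered shank 48 mm long, 32 mm across at the flange, 16 to 18 mm at the tip. Above: dark flange 56 mm across, 10 mm thick, then the plain round steel body to hold it by, 30 mm across, z = 10 to 55 mm
- arbor_slot (a point): middle of one drive slot at the flange's underside, 23 mm from the axis on the arbor's +x side; its twin is on the -x side. The slots are 10 mm wide, cut right through the flange from the rim in to 18 mm from the axis. Either slot fits either dog
- block: wooden tool block 90 (x) x 300 (y) x 70 mm high, fixed; origin under its centre. 36 mm holes at y = -100, 0, +100 mm; the tools' flanges and collars rest on its top
- stand: fixed tool-setting stand: square base 130 x 130 x 36 mm, round housing 112 mm across up to 78 mm, and in it the upright spindle nose, 70 mm across. Origin under its centre, on the spindle axis. The spindle turns stiffly (0.3 N m) about the vertical. At its clockwise stop (seen from above) the line through its two dogs lies along the stand's x axis
- spindle_face (a point): centre of the spindle's face, on its axis, 90 mm above the table; axes as the stand's. Tapered bore 33 mm across at the face, 50 mm deep; a seated shank has 0.5 mm play all round. Two dogs, 8 mm wide, opposite each other, 20 to 29 mm from the axis, stand 8 mm above the face: a flange resting on top of them, not over them, is 8 mm too high
- stop_post (a point): top of the 10 mm post on the housing that stops the spindle's side lug when turned clockwise. At the start the line of the dogs is 0.6 to 1.1 rad anticlockwise of where it is at the stop. That angle is not measured: see or feel it. The lug points 90 degrees anticlockwise of one dog; a second post limits its travel the other way
- chuck: bystander: drill chuck with a slim plain shank (no slots), dark round body 36 mm across with a bevelled nose, 48 mm high above its collar, standing in another hole of the block; origin at its collar's underside
- centre: bystander: pointed centre with a slim shank, cone point up, 40 mm high above its collar, standing in another hole of the block; origin at its collar's underside
- disc: bystander: cast disc 120 mm across, 22 mm high, lying flat; origin under its centre
- spanner: bystander: open spanner 190 mm long, lying flat along its x
- carton: bystander: small white carton 60 x 45 x 35 mm; origin under its centre
- screw: bystander: socket-head screw standing on its head, 22 mm across, 42 mm high; origin under its centre
- oil: bystander: white bottle 60 mm across, 150 mm high; origin under its centre
- handle: bystander: black machine handle grip standing upright, 28 mm across, 66 mm high; origin under its centre
Things that resemble listed ones, but are neither listed nor needed, are in the scene too. What is shaped like the arbor but green is not meant.

How it is judged:
By the outcome, as a careful person would: the job done as asked, in the order asked, and still so for the second after the job is handed in, with the robot touching nothing.
It also fails if it takes over 58 s, if anything falls off the work surface, if the arm or the gripper's body presses on something with over 40 N, if the wrist force passes 120 N, or if a joint passes its speed limit or range.

ROBOT

A 6-joint arm with a two-finger parallel gripper is mounted at the origin on the work surface. World frame = base frame: x ahead of the robot, y to its left, z up, the work surface at z = 0. Lengths are in m, angles in rad, forces in N, time in s.
With the tool pointing down it reaches from about 0.35 to 0.925 m from the base axis. Payload 6.4 kg.
Tool frame: the origin (TCP) lies midway between the tips of the shut fingers; the grasp point (between the pads) lies 19 mm behind it; y points along the fingers, z is the direction in which the jaws open and shut, and the axes are right-handed (so a half turn about y gives the same grasp; the last joint's range is limited). The gripper opens to 94 mm and grips with 3 to 60 N. Pads are 16 mm wide; open, the fingers measure 119 mm over their backs; the gripper's body (75 mm by 177 mm) begins 78 mm behind the grasp point.
Start: joints at [1.104, 0.245, 1.558, -0, 1.339, -0.174], TCP at [0.188, 0.622, 0.205] pointing down, gripper open.
Joint ranges: [-3.13, 3.13], [-1.02, 2.26], [0.13, 2.54], [-0.95, 4.09], [0.21, 2.88], [-2.74, 2.74]. Speed limits (rad/s): [2.57, 2.57, 3.14, 3.14, 3.14, 3.14].

INTERFACE

Orientations are given as [roll, pitch, yaw] about the fixed x, y, z axes, in that order (R = Rz(yaw) Ry(pitch) Rx(roll)).
In Python, from bench import get_state, eyes, close_job, finder gives the robot as it stands.
- The arm moves only by the tool servo_tool, never from a script. Its argument "steps" is a list of rows, each a list of 4 numbers: the shift along the tool's x, y, z in mm, then the turn about the tool's y in degrees. In form: [[dx, dy, dz, twist], ...]. A call has 1 to 20 rows; each row is the pose to reach, as a shift and turn from the pose commanded when the call began, along the tool's axes at that moment; what a row does not reach only later rows make up. A row lasts 1/10 s, in which the tool goes at most 50 mm and 8.59 degrees, less where a joint would pass 70% of its speed; a pose out of reach is approached as far as the arm can. A call with a gripper value outside its range is refused whole. "fingers" is the opening, from 0 (shut) to 1 (fully open), set as the call begins (left out, the last holds). The fingers move at their own pace and stop on an object; "newtons" is the grip in N (left out, the last holds). Time passes only in rows, so rows that repeat a pose let the fingers close. It gives the time, the measured TCP pose, the force and the opening at its end, in the units of the state.
- get_state(): the state, without advancing time (a new reading comes with each control period).
- eyes.grab_frame(name): name is "scene" or "side" or "wrist"; returns the picture (480x640x3 uint8, blue, green, red); there is no depth.
- eyes.calibration(name): a dict with "fovy" (degrees; the focal length in pixels is half the picture's height over the tangent of half this angle, whatever the lens; pixels are square), "cx", "cy" (the principal point, pixels), "camera_from_world" (4x4, takes a point from world to camera coordinates). Camera axes: x right, y up, looking along -z (the intrinsics and any distortion apply to the point x, -y, -z); pixel columns grow to the right and rows downward; lengths in m; the calibration is good to about 2 mm. The wrist camera is an equidistant fisheye: a pixel r from the principal point sees the ray r / f radians off the axis. A picture is of the moment at which its call begins: read the wrist's pose just before it. calibration takes no time and is no camera call; for the wrist camera it gives the pose at the moment of the call.
- close_job(): hands the job in, once; it reports no verdict.
Trained networks look in the newest picture that a camera, given by its name, has taken for a name from the list of things; names that differ only in an ending like _2 or _b are one class to them, and where a whole thing is asked for, a point or a joint stands for the part that bears it (a point fixed in the world has none). Each returns a list of dicts, best first, with "score" (0 to 1); they miss things now and then, are a little off and sometimes report something else, mostly with a low value. They report only what shows in the picture. A call takes as long as a camera call. They do not tell look-alikes from the thing itself.
- finder.recognise(camera, thing): "extent" ([centre column, centre row, width, height] in pixels, round what is visible of it).
The state is a dict: "time_s": time; "q": joint angles; "qvel": joint speeds; "joint_efforts": joint torques, N m; "tool_pos": TCP position; "tcp_rot": TCP orientation; "force": force on the tool from outside, world axes, zero at the start; "wrist_torque": the same for the moment, N m; "width": finger opening in m.
Only numpy, scipy, OpenCV 4.12 (cv2) and the standard library are available. Lean on these libraries where they do the work, as an engineer would, in place of code of your own. Each camera call takes 0.05 s, during which the arm holds its last target.

## Working session

There is one attempt and no reset: what is moved stays moved. The work goes in short steps, Python scripts to look and compute and a tool call to move; the robot and the scene stay as the last step left them, time stands still between calls to the robot, and variables do not carry over. Pictures are saved under pics/ and viewed, and the job is handed in when it is done.

Besides the shell and the picture viewer there is one more tool, called after "Call:" by a JSON object that holds its "op" and its "data". servo_tool: Moves the arm, as the interface text tells. Its arguments: {"type":"object","properties":{"steps":{"type":"array","items":{"type":"array","items":{"type":"number"}}},"fingers":{"type":"number"},"newtons":{"type":"number"}},"required":["steps"]}

```bash
ls; mkdir -p pics
cat > h.py <<'E'
import numpy as np, cv2
from bench import get_state, eyes, finder, close_job
E
python3 - <<'E'
from h import *
s=get_state();print(s)
for n in ("scene","side","wrist"):
    c=eyes.calibration(n);print(n,c)
    cv2.imwrite(f"pics/{n}0.png",eyes.grab_frame(n))
E
```

```text
pics
{'time_s': 0.0, 'q': array([ 1.10390533e+00,  2.45802210e-01,  1.55901062e+00, -2.79991396e-05,
        1.33872986e+00, -1.74094940e-01]), 'qvel': array([-0.00095486,  0.00015663, -0.00094647, -0.00225451, -0.00111068,
       -0.00089407]), 'joint_efforts': array([ 2.55546569e-03, -4.15825152e+01, -3.14605236e+01,  6.86089718e-02,
        3.30712076e-02, -1.40388502e-04]), 'tool_pos': array([0.18732788, 0.62178035, 0.2043548 ]), 'tcp_rot': array([-1.57272161e+00,  3.10955065e-04, -2.92789886e-01]), 'force': array([-0.23331506,  0.36248521,  0.20861902]), 'wrist_torque': array([-0.01854212, -0.01105084,  0.03295588]), 'width': 0.0938107182388946}
scene {'fovy': 57.9565278853867, 'cx': 319.7030539639809, 'cy': 236.22916143823397, 'camera_from_world': array([[ 0.82983123,  0.55795851,  0.00790157, -0.46483555],
       [-0.32748547,  0.47549432,  0.81649153,  0.11520264],
       [ 0.45181124, -0.68013782,  0.57730334, -1.2465631 ],
       [ 0.        ,  0.        ,  0.        ,  1.        ]])}
side {'fovy': 48.7840436624779, 'cx': 320.7419041332933, 'cy': 230.88604909016829, 'camera_from_world': array([[ 0.93991105, -0.34136289,  0.00621245, -0.5254439 ],
       [ 0.23430665,  0.65816273,  0.7154874 , -0.19623085],
       [-0.24832965, -0.6710389 ,  0.69859801, -1.08529283],
       [ 0.        ,  0.        ,  0.        ,  1.        ]])}
wrist {'fovy': 65.70646984690485, 'cx': 321.8828957613846, 'cy': 235.47331564730098, 'camera_from_world': array([[ 0.28848029,  0.95748391, -0.00191783, -0.65023846],
       [-0.91877486,  0.27625275, -0.28202338,  0.02929004],
       [-0.26950304,  0.08312024,  0.95940562, -0.3926487 ],
       [ 0.        ,  0.        ,  0.        ,  1.        ]])}
```

View pics/scene0.png

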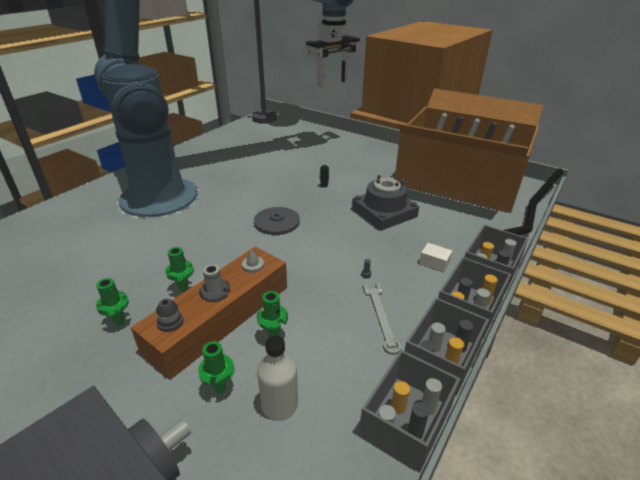

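View pics/side0.png

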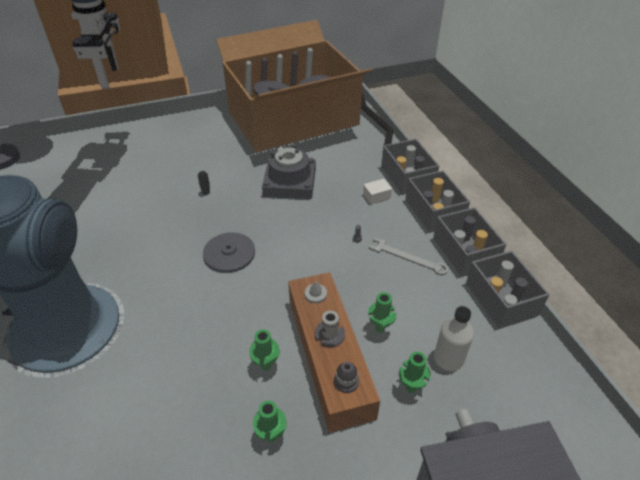

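View pics/wrist0.png

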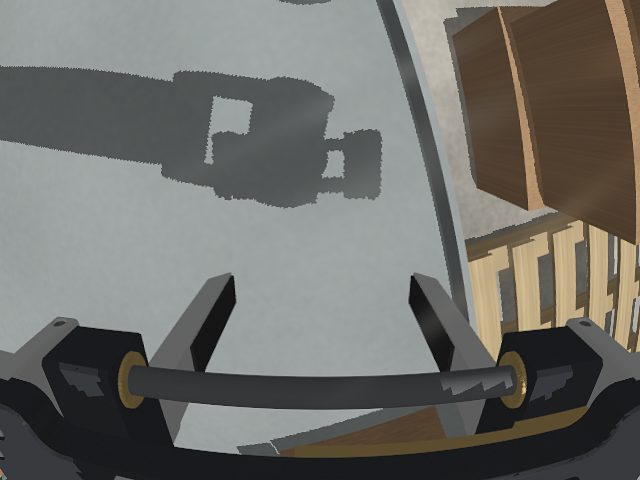

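Run:
```python
from h import *
for cam in ("scene","side","wrist"):
  for t in ("arbor","arbor_slot","block","stand","spindle_face","stop_post","chuck","centre"):
    r=finder.recognise(cam,t)
    print(cam,t,[(np.round(x["extent"]).tolist(),round(x["score"],2)) for x in r[:3]])
```

```text
scene arbor [([217.0, 366.0, 37.0, 49.0], 0.7), ([215.0, 284.0, 29.0, 34.0], 0.68), ([178.0, 269.0, 24.0, 46.0], 0.66)]
scene arbor_slot [([112.0, 302.0, 33.0, 48.0], 0.85), ([275.0, 312.0, 31.0, 43.0], 0.74), ([180.0, 270.0, 28.0, 44.0], 0.6)]
scene block [([210.0, 312.0, 159.0, 132.0], 0.79), ([255.0, 261.0, 19.0, 24.0], 0.29)]
scene stand [([386.0, 202.0, 69.0, 55.0], 0.98)]
scene spindle_face [([386.0, 203.0, 66.0, 60.0], 0.64)]
scene stop_post [([387.0, 203.0, 62.0, 56.0], 0.82), ([277.0, 220.0, 41.0, 27.0], 0.22)]
scene chuck [([169.0, 316.0, 26.0, 36.0], 0.92), ([209.0, 313.0, 156.0, 134.0], 0.59)]
scene centre [([254.0, 262.0, 20.0, 22.0], 0.64), ([209.0, 313.0, 160.0, 130.0], 0.18)]
side arbor [([263.0, 349.0, 28.0, 42.0], 0.92), ([382.0, 314.0, 23.0, 42.0], 0.83), ([331.0, 327.0, 28.0, 38.0], 0.72)]
side arbor_slot [([328.0, 329.0, 30.0, 38.0], 0.95), ([414.0, 373.0, 30.0, 37.0], 0.91), ([383.0, 311.0, 25.0, 41.0], 0.76)]
side block [([334.0, 353.0, 91.0, 164.0], 0.94)]
side stand [([288.0, 170.0, 57.0, 50.0], 0.83)]
side spindle_face [([289.0, 171.0, 50.0, 59.0], 0.64)]
side stop_post [([291.0, 172.0, 55.0, 55.0], 0.81), ([317.0, 289.0, 18.0, 17.0], 0.71)]
side chuck [([348.0, 378.0, 29.0, 30.0], 0.57)]
side centre [([316.0, 291.0, 19.0, 17.0], 0.88)]
wrist arbor []
wrist arbor_slot []
wrist block []
wrist stand []
wrist spindle_face []
wrist stop_post []
wrist chuck []
wrist centre []
```

The scene view shows what could be taken for the arbor. The grey one in the middle hole is at scene (215,284) and side (331,327). The chuck is at scene (169,316), the centre at (254,262), and four green look-alikes at (112,302), (178,269), (272,315) and (215,368). I choose the grey one in the middle hole and will check it in a crop.

Run:
```python
from h import *
a=cv2.imread("pics/scene0.png");b=cv2.imread("pics/side0.png")
def crop(im,u,v,w,k): return cv2.resize(im[v-w:v+w,u-w:u+w],None,fx=k,fy=k,interpolation=cv2.INTER_CUBIC)
r1=np.hstack([crop(a,215,284,25,8),crop(b,331,327,25,8)])
cv2.imwrite("pics/c1.png",np.vstack([r1])[:600,:800])
r2=np.hstack([crop(a,386,195,40,5),crop(b,289,168,40,5)])
cv2.imwrite("pics/c2.png",r2)
```

```text
(no output)
```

View pics/c1.png

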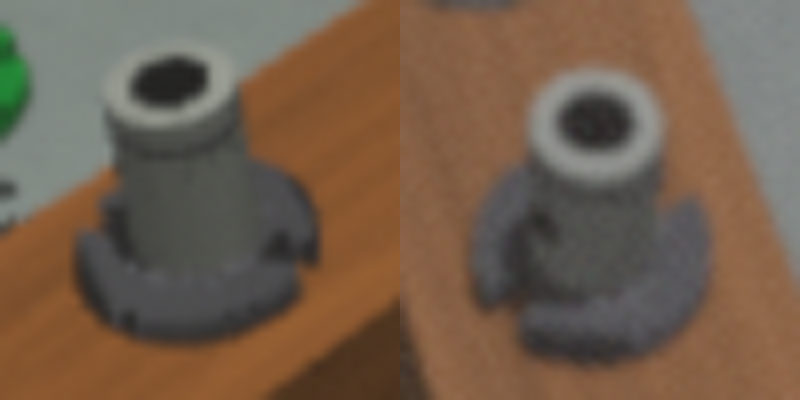

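View pics/c2.png

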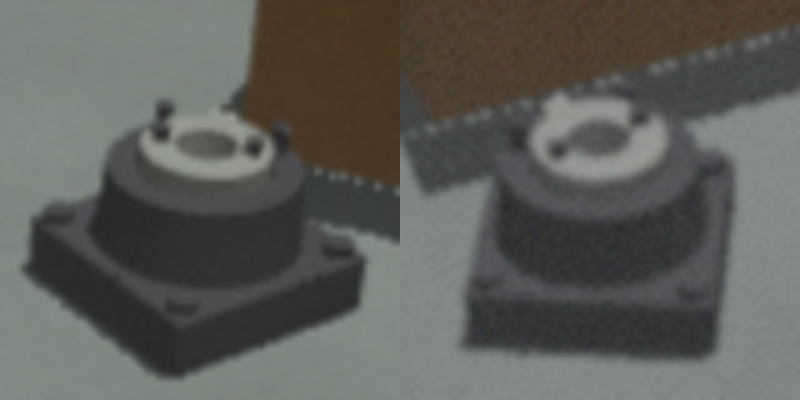

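```bash
cat >> h.py <<'E'
def ray(cam,u,v,c=None):
    c=c or eyes.calibration(cam); f=240/np.tan(np.radians(c["fovy"]/2))
    x,y=(u-c["cx"])/f,(v-c["cy"])/f
    if cam=="wrist":
        r=np.hypot(x,y); d=np.array([x/r*np.sin(r),-y/r*np.sin(r),-np.cos(r)]) if r>1e-9 else np.array([0,0,-1.])
    else: d=np.array([x,-y,-1.])
    T=c["camera_from_world"]; R=T[:3,:3]; o=-R.T@T[:3,3]; d=R.T@d
    return o,d/np.linalg.norm(d)
def onz(cam,u,v,z,c=None):
    o,d=ray(cam,u,v,c); return o+d*(z-o[2])/d[2]
def proj(cam,P,c=None):
    c=c or eyes.calibration(cam); f=240/np.tan(np.radians(c["fovy"]/2))
    P=np.atleast_2d(P); p=P@c["camera_from_world"][:3,:3].T+c["camera_from_world"][:3,3]
    x,y,z=p[:,0],-p[:,1],-p[:,2]
    if cam=="wrist":
        h=np.hypot(x,y); th=np.arctan2(h,z); k=th/np.maximum(h,1e-9); x,y=x*k,y*k
    else: x,y=x/z,y/z
    return np.c_[c["cx"]+f*x,c["cy"]+f*y]
def tri(*obs):
    A=np.zeros((3,3));b=np.zeros(3)
    for o,d in obs:
        M=np.eye(3)-np.outer(d,d);A+=M;b+=M@o
    return np.linalg.solve(A,b)
E
python3 - <<'E'
from h import *
def both(n,s,d,z):
    print(n,"tri",tri(ray("scene",*s),ray("side",*d)).round(4),"sc",onz("scene",*s,z)[:2].round(4),"si",onz("side",*d,z)[:2].round(4))
both("arb top",(211.2,269),(330.6,317.3),.125)
both("bore",(387,184),(289,155.6),.09)
both("dogA",(378,181.6),(280.4,158),.098)
both("dogB",(397,184.6),(296.6,151.4),.098)
both("slotA",(202.5,286.5),(318.5,340.5),.08)
both("slotB",(227.5,291),(341,327),.08)
both("lug",(391,178),(280.6,148.6),.087)
# block ends corners top z=.07
for n,u,v in (("scene",287,265),("scene",258,248),("side",333,275),("side",290,281)): print(n,u,v,onz(n,u,v,.07).round(3))
E
```

```text
arb top tri [ 0.4873 -0.2469  0.1248] sc [ 0.4873 -0.2464] si [ 0.4872 -0.2475]
bore tri [0.5767 0.2893 0.0891] sc [0.5775 0.2871] si [0.5766 0.2888]
dogA tri [0.5524 0.285  0.0906] sc [0.5585 0.2717] si [0.55   0.2759]
dogB tri [0.6005 0.2991 0.0902] sc [0.6062 0.285 ] si [0.5974 0.2891]
slotA tri [ 0.4618 -0.2539  0.0745] sc [ 0.4667 -0.257 ] si [ 0.4604 -0.2581]
slotB tri [ 0.5117 -0.2394  0.0763] sc [ 0.5141 -0.2396] si [ 0.5102 -0.2442]
lug tri [0.5671 0.3327 0.0847] sc [0.5689 0.3287] si [0.5663 0.3294]
scene 287 265 [ 0.551 -0.107  0.07 ]
scene 258 248 [ 0.464 -0.096  0.07 ]
side 333 275 [ 0.545 -0.111  0.07 ]
side 290 281 [ 0.456 -0.097  0.07 ]
```

Run:
```python
from h import *
for n,u,v in (("scene",397,188),("scene",525,205),("side",245,143),("side",232,110),("side",358,125)): print("z0",n,u,v,onz(n,u,v,0).round(3))
print("box corner top tri", tri(ray("scene",400,137),ray("side",223,65)).round(3), tri(ray("scene",530,148),ray("side",368,72)).round(3))
# stand base corners
print("corner near",tri(ray("scene",351,208),ray("side",342-249+249-0,0)) if 0 else "")
for n,u,v,z in (("scene",381,230,0),("scene",351,208,0),("scene",418,212,0),("side",264.5,197,0),("side",313,199,0)): print(n,u,v,onz(n,u,v,z).round(4))
from scipy.spatial.transform import Rotation as R
```

```text
z0 scene 397 188 [0.545 0.437 0.   ]
z0 scene 525 205 [0.886 0.553 0.   ]
z0 side 245 143 [0.508 0.509 0.   ]
z0 side 232 110 [0.513 0.699 0.   ]
z0 side 358 125 [0.858 0.487 0.   ]
box corner top tri [0.485 0.595 0.148] [0.863 0.455 0.197]
corner near 
scene 381 230 [0.6086 0.2106 0.    ]
scene 351 208 [0.49   0.2599 0.    ]
scene 418 212 [0.6519 0.3463 0.    ]
side 264.5 197 [0.4959 0.2559 0.    ]
side 313 199 [0.6125 0.206  0.    ]
```

Call:
{"op": "servo_tool", "data": {"steps": [[40,-10,-22,-2],[80,-20,-45,-4],[120,-30,-68,-6],[160,-40,-91,-8],[200,-50,-114,-10],[240,-60,-137,-12],[280,-70,-160,-14],[320,-78,-183,-16],[355,-85,-205,-16.8],[380,-85,-220,-16.8],[395,-85,-228,-16.8],[395,-85,-228,-16.8],[395,-85,-228,-16.8]], "fingers": 0.65}}

```text
time_s: 2.65
tool_pos: [0.4994, 0.2906, 0.2901]
tcp_rot: [-1.571, 0.001, 0.001]
force: [0.4, 0.4, -0.5]
width: 0.0612
```

Run:
```python
from h import *
import pickle
s=get_state();c=eyes.calibration("wrist");im=eyes.grab_frame("wrist")
print(s["tool_pos"],s["tcp_rot"],s["time_s"],s["width"])
pickle.dump(c,open("w1.pkl","wb"));cv2.imwrite("pics/w1.png",im)
print(proj("wrist",[0.577,.289,.09],c))
```

```text
[0.49938152 0.29063794 0.29007098] [-1.57057012e+00  1.03181401e-03  7.48537811e-04] 2.65 0.061219957620305805
[[319.26874288 277.62168308]]
```

View pics/w1.png

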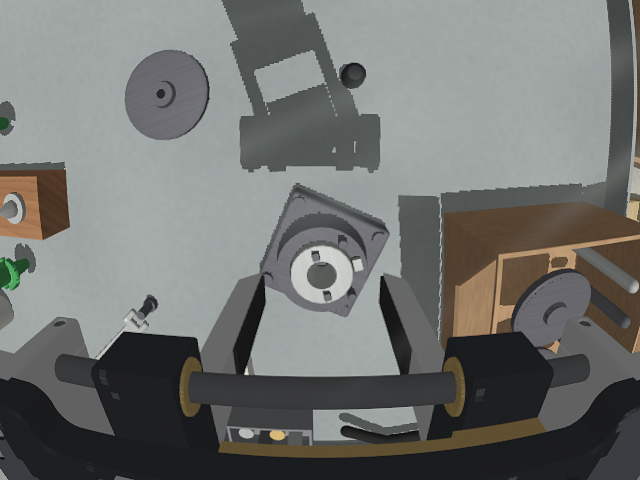

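Run:
```python
import cv2
a=cv2.imread("pics/w1.png")[170:330,245:405]
cv2.imwrite("pics/w1c.png",cv2.resize(a,(600,600),interpolation=cv2.INTER_CUBIC))
```

```text
(no output)
```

View pics/w1c.png

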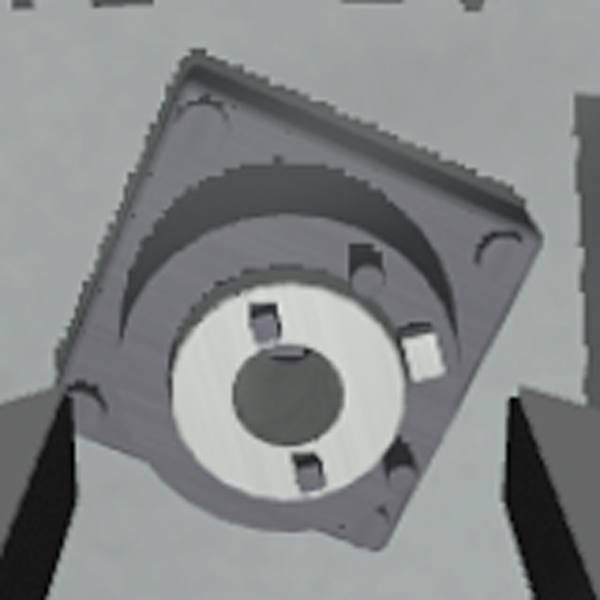

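Run:
```python
from h import *
import pickle
from scipy.optimize import least_squares
c=pickle.load(open("w1.pkl","rb"));im=cv2.imread("pics/w1.png")
T=c["camera_from_world"];print("cam",(-T[:3,:3].T@T[:3,3]).round(3))
sub=np.zeros(im.shape[:2],np.uint8);sub[240:306,288:356]=1
m=((im.min(2)>185)&(sub>0)).astype(np.uint8)
cs,_=cv2.findContours(m,cv2.RETR_LIST,cv2.CHAIN_APPROX_NONE)
for k in sorted(cs,key=len)[-5:]:
    p=k[:,0,:].astype(float); w=np.array([onz("wrist",u,v,.09,c)[:2] for u,v in p])
    r=least_squares(lambda q:np.hypot(*(w-q[:2]).T)-q[2],[.577,.289,.03],loss="soft_l1",f_scale=.0005).x
    print(len(p),r.round(4),w.mean(0).round(4))
f=lambda x,y:(245+x/3.75,170+y/3.75)
for n,q,z in (("dogA top",(266,327),.098),("dogB top",(311,475),.098),("lug",(423,352),.088),("post1",(370,275),.09),("post2",(402,470),.09),
  ("tc1",(195,60),.036),("tc2",(540,240),.036),("tc3",(383,550),.036),("bc3",(190,52),0)):
    print(n,onz("wrist",*f(*q),z,c).round(4))
```

```text
cam [0.417 0.292 0.469]
2 [0.5746 0.2995 0.0313] [0.6059 0.2994]
18 [0.5657 0.3061 0.0221] [0.5616 0.3276]
293 [0.5735 0.2913 0.032 ] [0.5726 0.291 ]
dogA top [0.5501 0.2856 0.098 ]
dogB top [0.5966 0.2986 0.098 ]
lug [0.5615 0.3314 0.088 ]
post1 [0.5372 0.3152 0.09  ]
post2 [0.5989 0.3262 0.09  ]
tc1 [0.4836 0.2625 0.036 ]
tc2 [0.5423 0.3742 0.036 ]
tc3 [0.6562 0.3254 0.036 ]
bc3 [0.4863 0.2584 0.    ]
```

Run:
```python
from h import *
import pickle
from scipy.optimize import least_squares
def fit(cam,im,c,box,th,z=.09,R=None):
    x0,x1,y0,y1=box
    k=6;sub=cv2.resize(im[y0:y1,x0:x1].min(2),None,fx=k,fy=k,interpolation=cv2.INTER_CUBIC)
    m=(sub>th).astype(np.uint8)
    n,l,st,_=cv2.connectedComponentsWithStats(m);i=1+np.argmax(st[1:,4])
    cs,_=cv2.findContours((l==i).astype(np.uint8),cv2.RETR_EXTERNAL,cv2.CHAIN_APPROX_NONE)
    p=max(cs,key=len)[::3,0,:]; hull=cv2.convexHull(p)[:,0,:]
    p=p.astype(float); uv=np.c_[x0+(p[:,0]+.5)/k-.5,y0+(p[:,1]+.5)/k-.5]
    w=np.array([onz(cam,u,v,z,c)[:2] for u,v in uv])
    r=least_squares(lambda q:np.hypot(*(w-q[:2]).T)-q[2],[.576,.289,.035],loss="cauchy",f_scale=.0005)
    res=np.hypot(*(w-r.x[:2]).T)-r.x[2]
    print(cam,th,len(w),r.x.round(4),np.percentile(np.abs(res),[50,80]).round(5))
c=pickle.load(open("w1.pkl","rb"));im=cv2.imread("pics/w1.png")
for th in (150,165,185): fit("wrist",im,c,(285,362,238,312),th)
for cam,box in (("scene",(370,404,172,196)),("side",(272,308,142,168))):
    im=cv2.imread(f"pics/{cam}0.png")
    for th in (110,130,150): fit(cam,im,eyes.calibration(cam),box,th)
```

```text
Traceback (most recent call last):
cv2.error: OpenCV(4.12.0) /io/opencv/modules/imgproc/src/convhull.cpp:143: error: (-215:Assertion failed) total >= 0 && (depth == CV_32F || depth == CV_32S) in function 'convexHull'
```

```bash
cat >> h.py <<'E'
from scipy.optimize import least_squares
def fit(cam,im,c,box,th,z=.09,g=(.576,.289,.035)):
    x0,x1,y0,y1=box
    k=6;sub=cv2.resize(im[y0:y1,x0:x1].min(2),None,fx=k,fy=k,interpolation=cv2.INTER_CUBIC)
    m=(sub>th).astype(np.uint8)
    n,l,st,_=cv2.connectedComponentsWithStats(m);i=1+np.argmax(st[1:,4])
    cs,_=cv2.findContours((l==i).astype(np.uint8),cv2.RETR_EXTERNAL,cv2.CHAIN_APPROX_NONE)
    p=max(cs,key=len)[::3,0,:].astype(float); uv=np.c_[x0+(p[:,0]+.5)/k-.5,y0+(p[:,1]+.5)/k-.5]
    w=np.array([onz(cam,u,v,z,c)[:2] for u,v in uv])
    r=least_squares(lambda q:np.hypot(*(w-q[:2]).T)-q[2],g,loss="cauchy",f_scale=.0005)
    res=np.hypot(*(w-r.x[:2]).T)-r.x[2]
    print(cam,th,len(w),r.x.round(4),np.percentile(np.abs(res),[50,80]).round(5))
E
python3 - <<'E'
from h import *
import pickle
c=pickle.load(open("w1.pkl","rb"));im=cv2.imread("pics/w1.png")
for th in (150,165,185): fit("wrist",im,c,(285,362,238,312),th)
for cam,box in (("scene",(370,404,172,196)),("side",(272,308,142,168))):
    im=cv2.imread(f"pics/{cam}0.png")
    for th in (110,130,150): fit(cam,im,eyes.calibration(cam),box,th)
E
```

```text
wrist 150 343 [0.5739 0.2913 0.0342] [0.00013 0.00025]
wrist 165 404 [0.5739 0.2913 0.0339] [0.00015 0.00034]
wrist 185 383 [0.5738 0.2913 0.0335] [0.00015 0.00033]
scene 110 296 [0.577  0.2879 0.0337] [0.01342 0.02681]
scene 130 112 [0.5766 0.2895 0.0323] [0.00114 0.0131 ]Traceback (most recent call last):
  File "<stdin>", line 7, in <module>
  File "h.py", line 31, in fit
    n,l,st,_=cv2.connectedComponentsWithStats(m);i=1+np.argmax(st[1:,4])
                                                     ~~~~~~~~~^^^^^^^^^^
    return _wrapfunc(a, 'argmax', axis=axis, out=out, **kwds)
    return bound(*args, **kwds)
ValueError: attempt to get argmax of an empty sequence
```

The wrist view shows the spindle face centred at pixel (322,275), the dogs near (316,257) and (328,297), the lug at (358,264) and posts at (344,243) and (352,295). That gives a dog line at about 16° and a stand x of about -23°, so roughly 39° of clockwise travel (0.67 rad), which fits the stated range. Next I take the same kind of look over the arbor.

Call:
{"op": "servo_tool", "data": {"steps": [[-8,0,-45,0],[-16,0,-90,0],[-24,0,-138,0],[-32,0,-186,0],[-40,0,-234,0],[-48,0,-282,0],[-56,0,-330,0],[-64,0,-378,0],[-72,0,-426,0],[-80,0,-470,0],[-86,0,-505,0],[-89,0,-530,0],[-89,0,-538,0],[-89,0,-538,0],[-89,0,-538,0]]}}

```text
time_s: 4.2
tool_pos: [0.4117, -0.2465, 0.2904]
tcp_rot: [-1.57, -0.0, 0.002]
force: [0.1, 0.9, 0.8]
width: 0.0609
```

Run:
```python
from h import *
import pickle
s=get_state();c=eyes.calibration("wrist");im=eyes.grab_frame("wrist")
print(s["tool_pos"],s["tcp_rot"],s["time_s"],s["width"],s["q"])
pickle.dump(c,open("w2.pkl","wb"));cv2.imwrite("pics/w2.png",im)
u,v=proj("wrist",[0.487,-.247,.1],c)[0].astype(int);print(u,v)
cv2.imwrite("pics/w2c.png",cv2.resize(im[v-50:v+50,u-50:u+50],(600,600),interpolation=cv2.INTER_CUBIC))
```

```text
[ 0.41168484 -0.24653915  0.29039034] [-1.57023056e+00 -3.93741905e-05  2.31362115e-03] 4.2 0.060892013942208514 [-7.76694964e-01 -2.28393988e-01  1.88013271e+00  4.31668877e-04
  1.49022341e+00 -2.34983975e+00]
320 278
```

View pics/w2c.png

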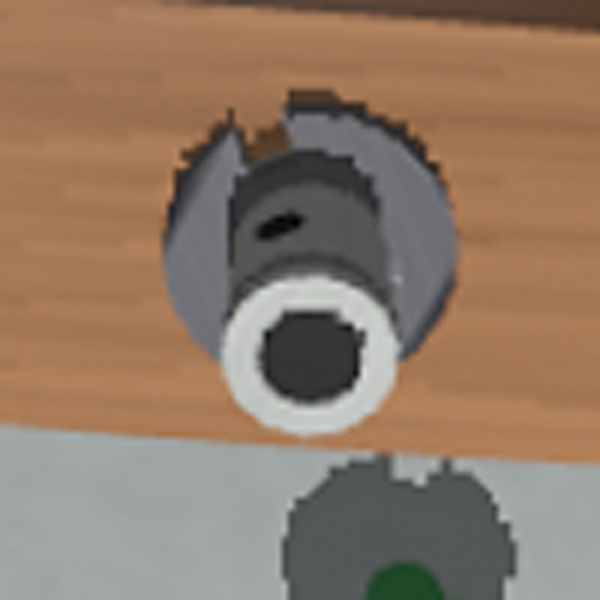

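Run:
```python
from h import *
import pickle
c=pickle.load(open("w2.pkl","rb"));im=cv2.imread("pics/w2.png")
for th in (130,150,170): fit("wrist",im,c,(300,342,268,304),th,z=.125,g=(.487,-.247,.015))
f=lambda x,y:(270+x/6-.42,228+y/6-.42)
P=np.array([onz("wrist",*f(*q),.08,c)[:2] for q in ((165,225),(172,285),(210,352),(457,235),(440,300),(405,352),(235,125),(290,108),(370,125),(430,180))])
r=least_squares(lambda q:np.hypot(*(P-q[:2]).T)-.028,[.487,-.247]);print(r.x,r.fun.round(4))
for q in ((240,135),(288,118),(250,160),(290,142),(268,145)): 
    p=onz("wrist",*f(*q),.08,c)[:2];d=p-r.x[:2];print(p.round(4),np.degrees(np.arctan2(d[1],d[0])).round(1),np.hypot(*d).round(4))
```

```text
wrist 130 162 [ 0.4852 -0.2459  0.015 ] [0.00013 0.00023]
wrist 150 160 [ 0.4852 -0.2459  0.0147] [0.00012 0.00022]
wrist 170 158 [ 0.4852 -0.2459  0.0144] [0.00012 0.0002 ]
[ 0.48376209 -0.24627928] [-0.0008 -0.0014  0.      0.0002 -0.001  -0.      0.0002  0.0004 -0.0006
 -0.0012]
[ 0.4608 -0.2588] -151.4 0.0261
[ 0.4575 -0.2499] -172.1 0.0265
[ 0.4657 -0.257 ] -149.4 0.021
[ 0.4622 -0.2496] -171.4 0.0218
[ 0.4628 -0.2536] -160.7 0.0222
```

Call:
{"op": "servo_tool", "data": {"steps": [[25,30,0,0],[50,65,0,0],[70,100,0,0],[74,130,0,0],[74,142,0,0],[74,145,0,0],[74,145,0,0],[74,145,0,0]]}}

```text
time_s: 5.05
tool_pos: [0.486, -0.2486, 0.1476]
tcp_rot: [-1.573, -0.003, 0.0]
force: [-0.1, 0.1, 0.6]
width: 0.0611
```

Run:
```python
from h import *
s=get_state();print(s["tool_pos"],s["tcp_rot"],s["time_s"],abs(s["qvel"]).max())
im=eyes.grab_frame("wrist");cv2.imwrite("pics/w3.png",im)
```

```text
[ 0.48600525 -0.24858295  0.14756127] [-1.57297552e+00 -2.69467624e-03  3.76847099e-04] 5.05 0.0030465703681088795
```

View pics/w3.png

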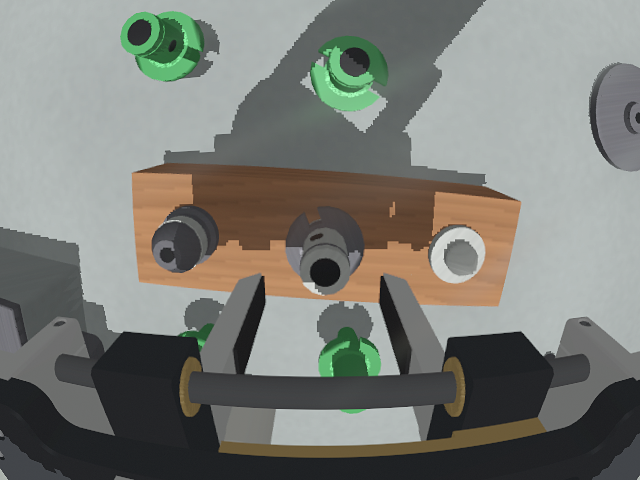

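The wrist view shows the arbor top at (325,272), midway between the fingertips at columns 264 and 383, with the chuck and the centre clear on either side. I'll descend and grip.

Call:
{"op": "servo_tool", "data": {"steps": [[0,15,1,0],[0,30,2,0],[0,42,2,0],[0,52,2,0],[0,58,2,0],[0,60,2,0],[0,60,2,0]]}}

```text
time_s: 5.8
tool_pos: [0.4852, -0.2459, 0.0852]
tcp_rot: [-1.571, 0.0, 0.0]
force: [-0.2, 0.1, 0.2]
width: 0.0611
```

Call:
{"op": "servo_tool", "data": {"steps": [[0,0,0,0],[0,0,0,0],[0,0,0,0],[0,0,0,0],[0,0,0,0],[0,0,0,0]], "fingers": 0, "newtons": 35}}

```text
time_s: 6.4
tool_pos: [0.4854, -0.2463, 0.0858]
tcp_rot: [-1.572, -0.001, 0.0]
force: [-0.1, -1.9, 1.2]
width: 0.0295
```

Call:
{"op": "servo_tool", "data": {"steps": [[0,-4,0,0],[0,-10,0,0],[0,-20,0,0],[0,-35,0,0],[0,-55,0,0],[0,-80,0,0],[0,-105,0,0],[0,-122,0,0],[0,-130,0,0],[0,-130,0,0],[0,-130,0,0],[0,-130,0,0]]}}

```text
time_s: 7.6
tool_pos: [0.4845, -0.2454, 0.214]
tcp_rot: [-1.569, 0.002, 0.0]
force: [0.4, -0.0, -6.2]
width: 0.0297
```

Run:
```python
from h import *
s=get_state();print(s)
a=eyes.grab_frame("scene");b=eyes.grab_frame("side");cv2.imwrite("pics/scene4.png",a);cv2.imwrite("pics/side4.png",b)
P=s["tool_pos"]
o=[]
for n,im in(("scene",a),("side",b)):
    u,v=proj(n,P)[0].astype(int);print(u,v);o.append(cv2.resize(im[v-35:v+45,u-40:u+40],(400,400),interpolation=cv2.INTER_CUBIC))
cv2.imwrite("pics/c4.png",np.hstack(o))
```

```text
{'time_s': 7.6, 'q': array([-6.77632389e-01, -1.14216369e-02,  1.82172139e+00,  5.61266562e-05,
        1.33394256e+00, -2.24886235e+00]), 'qvel': array([ 0.00095766,  0.00192024, -0.00202925,  0.00060441,  0.00023161,
        0.00051799]), 'joint_efforts': array([ 1.26473044e-02, -3.47179949e+01, -3.51316023e+01, -5.86126652e-02,
        4.61449369e-02, -6.13116768e-06]), 'tool_pos': array([ 0.48453663, -0.24537939,  0.21399734]), 'tcp_rot': array([-1.56909176e+00,  2.02932295e-03,  4.22124086e-04]), 'force': array([ 0.37383857, -0.023226  , -6.23861873]), 'wrist_torque': array([0.03295295, 0.0212491 , 0.02506783]), 'width': 0.02973246812729022}
203 227
329 284
```

View pics/c4.png

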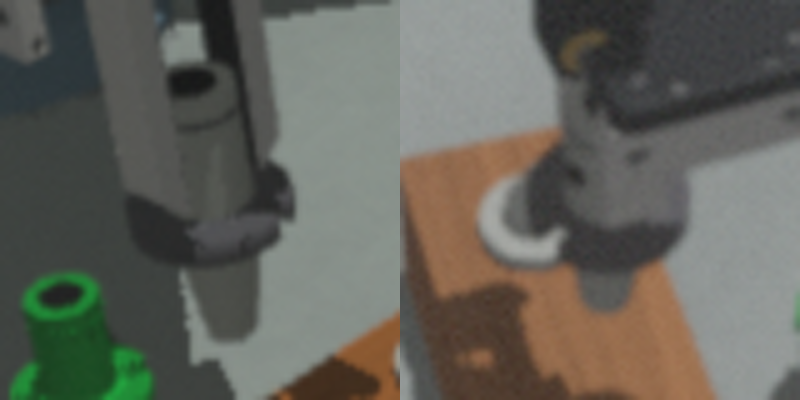

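Run:
```python
from h import *
import pickle
s=get_state();c=eyes.calibration("wrist");im=eyes.grab_frame("wrist");pickle.dump((c,s),open("w5.pkl","wb"));cv2.imwrite("pics/w5.png",im)
p=s["tool_pos"];u,v=proj("wrist",p+[0,0,-.006],c)[0].astype(int);print(u,v)
cv2.imwrite("pics/w5c.png",cv2.resize(im[v-50:v+50,u-50:u+50],(600,600),interpolation=cv2.INTER_CUBIC))
```

```text
319 284
```

View pics/w5c.png

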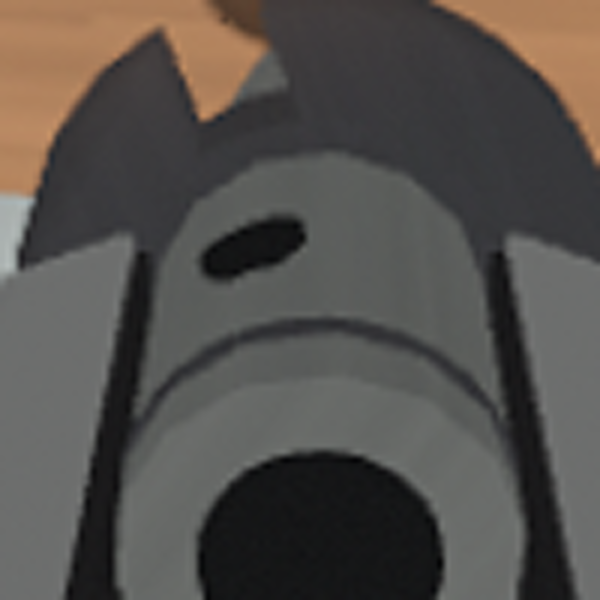

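Run:
```python
from h import *
import pickle
c,s=pickle.load(open("w5.pkl","rb"));p=s["tool_pos"];z=p[2]-.0058
f=lambda x,y:(269+x/6-.42,234+y/6-.42)
g=lambda q:onz("wrist",*f(*q),z,c)[:2]
P=np.array([g(q) for q in ((162,30),(100,85),(55,155),(25,235),(480,22),(540,75),(590,150))])
r=least_squares(lambda q:np.hypot(*(P-q[:2]).T)-.028,p[:2]);C=r.x;print("centre-tcp",(C-p[:2]).round(4),(r.fun*1e3).round(2))
L=np.array([g((162,30)),g((200,120))]);Rr=np.array([g((262,5)),g((300,105))])
for E in (L,Rr):
    d=E[0]-E[1];print("edge dir",np.degrees(np.arctan2(d[1],d[0])).round(1))
    n=np.array([-d[1],d[0]])/np.hypot(*d);print(" dist centre",(n@(C-E[0])*1e3).round(2))
print("width",(np.linalg.norm(L[1]-Rr[1])*1e3).round(2))
m=(L[0]+Rr[0])/2-C;print(np.degrees(np.arctan2(m[1],m[0])))
m=(L[1]+Rr[1])/2-C;print(np.degrees(np.arctan2(m[1],m[0])))
```

```text
centre-tcp [-0.0015  0.0017] [ 0.52 -0.07 -0.6  -0.36  0.68 -0.21 -0.98]
edge dir -159.0
 dist centre -4.48
edge dir -160.3
 dist centre 3.82
width 8.91
-158.92408008045305
-158.5553210509977
```

Call:
{"op": "servo_tool", "data": {"steps": [[6,0,30,0],[12,0,70,0],[19,0,112,1],[26,0,156,1],[33,0,200,2],[40,0,244,2],[48,0,288,3],[55,0,332,3],[62,0,376,4],[70,0,420,4.5],[77,0,460,4.5],[83,0,495,4.5],[87,0,520,4.5],[90,0,532,4.5],[90,0,536,4.5],[90,0,536,4.5],[90,0,536,4.5],[90,0,536,4.5]]}}

```text
time_s: 9.55
tool_pos: [0.5751, 0.2889, 0.2155]
tcp_rot: [-1.571, 0.0, -0.08]
force: [-0.2, 1.0, -6.6]
width: 0.0296
```

```bash
cat > look.py <<'E'
from h import *
import pickle,sys
k=sys.argv[1]
s=get_state();c=eyes.calibration("wrist");im=eyes.grab_frame("wrist");pickle.dump((c,s),open(f"{k}.pkl","wb"));cv2.imwrite(f"pics/{k}.png",im)
print(s["tool_pos"].round(4),s["tcp_rot"].round(4),s["force"].round(2),s["wrist_torque"].round(3),s["width"].round(4),s["time_s"],s["q"].round(2),abs(s["qvel"]).max().round(3))
p=s["tool_pos"];u,v=proj("wrist",p+[0,0,-.006],c)[0].astype(int);print(u,v)
cv2.imwrite(f"pics/{k}c.png",cv2.resize(im[v-60:v+40,u-50:u+50],(600,600),interpolation=cv2.INTER_CUBIC))
E
python3 look.py w6
```

```text
Traceback (most recent call last):
  File "look.py", line 5, in <module>
    print(s["tool_pos"].round(4),s["tcp_rot"].round(4),s["force"].round(2),s["wrist_torque"].round(3),s["width"].round(4),s["time_s"],s["q"].round(2),abs(s["qvel"]).max().round(3))
                                                                                                      ^^^^^^^^^^^^^^^^
AttributeError: 'float' object has no attribute 'round'
```

```bash
sed -i 's/s\["width"\].round(4)/round(s["width"],4)/' look.py; python3 look.py w6
```

```text
[0.5751 0.2891 0.2155] [-1.571   0.     -0.0794] [ 0.51  0.71 -6.35] [-0.007 -0.003  0.012] 0.0296 9.6 [ 0.29  0.22  1.57 -0.    1.35 -1.2 ] 0.002
319 284
```

View pics/w6c.png

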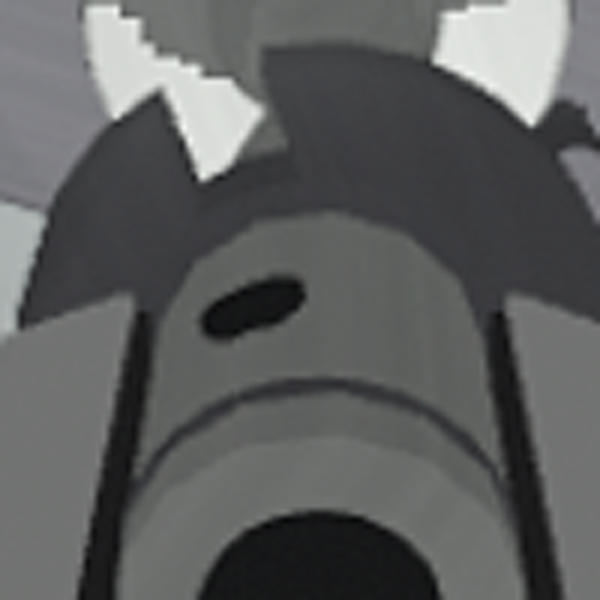

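Call:
{"op": "servo_tool", "data": {"steps": [[0,8,1,0],[0,20,1,0],[0,32,1,0],[0,40,1,0],[0,44,1,0],[0,44,1,0],[0,44,1,0]]}}

```text
time_s: 10.35
tool_pos: [0.5753, 0.2912, 0.1718]
tcp_rot: [-1.571, -0.001, -0.078]
force: [-1.5, 0.2, -5.5]
width: 0.0298
```

```bash
python3 look.py w7
```

```text
[0.5753 0.2912 0.1718] [-1.5706e+00 -6.0000e-04 -7.8100e-02] [-1.45  0.17 -5.54] [0.065 0.042 0.024] 0.0298 10.35 [ 0.29  0.26  1.6  -0.    1.28 -1.2 ] 0.009
319 284
```

View pics/w7c.png

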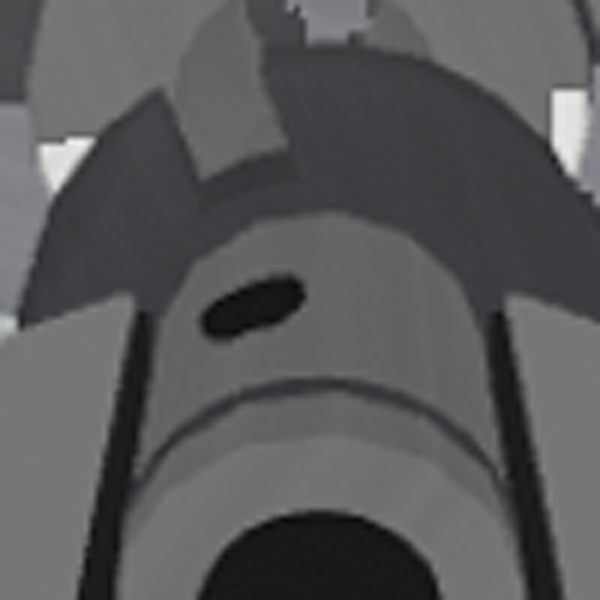

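Run:
```python
import cv2,numpy as np
im=cv2.imread("pics/w7.png")[185:275,262:382]
im=np.clip(im.astype(float)*1.4,0,255).astype(np.uint8)
cv2.imwrite("pics/w7d.png",cv2.resize(im,(800,600),interpolation=cv2.INTER_CUBIC))
```

```text
(no output)
```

View pics/w7d.png

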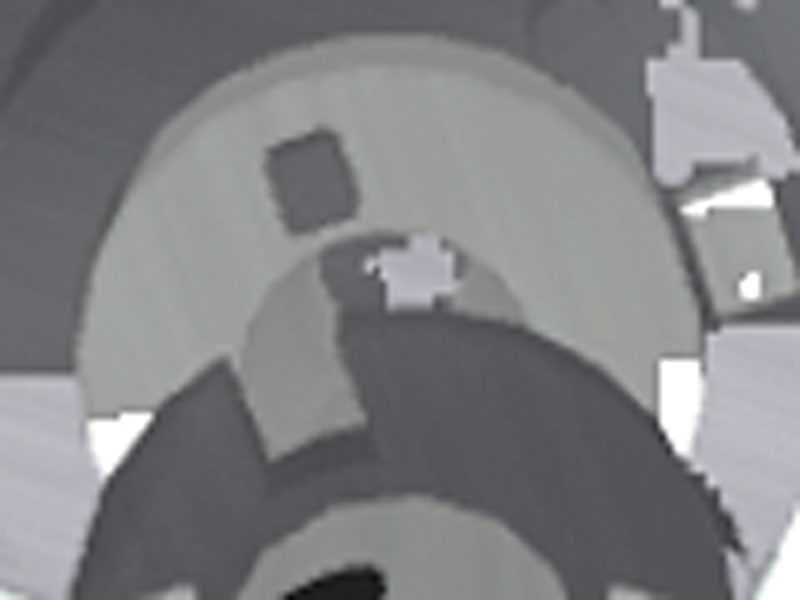

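Run:
```python
from h import *
import pickle
c,s=pickle.load(open("w7.pkl","rb"));p=s["tool_pos"];zf=p[2]-.0058
k=800/120
f=lambda x,y:(262+(x+.5)/k-.5,185+(y+.5)/k-.5)
g=lambda q,z:onz("wrist",*f(*q),z,c)[:2]
def circ(pts,z,R):
    P=np.array([g(q,z) for q in pts]);r=least_squares(lambda q:np.hypot(*(P-q[:2]).T)-R,p[:2],loss="soft_l1",f_scale=.0005);print("circle",z,r.x.round(4),(r.fun*1e3).round(1));return r.x
Cb=circ(((245,350),(265,300),(320,245),(370,232),(460,250),(520,310)),.09,.0165)
Cf=circ(((82,330),(118,220),(200,125),(300,75),(395,64),(500,78),(600,140),(665,230),(695,330),(697,400)),.09,.035)
Ca=circ(((228,360),(160,420),(110,490),(80,570),(500,322),(600,385),(660,440),(710,520)),zf,.028)
def ang(a,b,z):
    d=g(a,z)-g(b,z);return np.degrees(np.arctan2(d[1],d[0]))+180
def info(n,l,r,z,C):
    print(n,"edge angs",ang(*l,z),ang(*r,z))
    for a,b in zip(l,r):
        m=(g(a,z)+g(b,z))/2-C;print("  mid",(m*1e3).round(2),"ang",np.degrees(np.arctan2(m[1],m[0]))+180,"w",np.linalg.norm(g(a,z)-g(b,z))*1e3)
info("slot",((230,360),(270,462)),((335,310),(370,430)),zf,Ca)
info("dog",((265,148),(295,237)),((325,128),(358,215)),.098,Cf)
print("tcp",p[:2])
```

```text
circle 0.09 [0.5741 0.2911] [-0.3 -0.2  0.3  0.1 -0.1 -0.3]
circle 0.09 [0.5741 0.2909] [-0.8 -0.6 -0.2  0.1  0.   0.6  0.2 -0.5 -0.7 -0.5]
circle 0.16597104277427355 [0.5744 0.2925] [ 0.8 -0.  -0.5 -0.8  1.4 -0.1 -0.4 -0.7]
slot edge angs 15.09645515938999 10.804044527630623
  mid [-27.96  -7.27] ang 14.571628138234303 w 9.188311339056694
  mid [-18.65  -5.15] ang 15.440272109492753 w 8.36627431244733
dog edge angs 13.095992646576178 15.542801817288023
  mid [-29.26  -7.35] ang 14.09381812935706 w 6.630220418269801
  mid [-19.58  -4.88] ang 13.986039644914229 w 7.057740055882035
tcp [0.57534818 0.29116719]
```

The wrist view shows the dog at (310,213), lined up below the slot at (311,244) to within about 1°. The bore centre agrees with the TCP to within about 1 mm, so I start down.

Call:
{"op": "servo_tool", "data": {"steps": [[0,8,0,0.5],[0,18,0,0.5],[0,28,0,0.5],[0,36,0,0.5],[0,42,0,0.5],[0,46,0,0.5],[0,48,0,0.5],[0,48,0,0.5],[0,48,0,0.5]]}}

```text
time_s: 11.3
tool_pos: [0.5754, 0.2912, 0.1239]
tcp_rot: [-1.57, -0.001, -0.087]
force: [-0.4, -0.1, -5.5]
width: 0.0291
```

```bash
python3 look.py w8;python3 - <<'E'
import cv2,numpy as np
im=cv2.imread("pics/w8.png")[185:275,262:382]
im=np.clip(im.astype(float)*1.4,0,255).astype(np.uint8)
cv2.imwrite("pics/w8d.png",cv2.resize(im,(800,600),interpolation=cv2.INTER_CUBIC))
E
```

```text
[0.5754 0.2912 0.1239] [-1.5705e+00 -7.0000e-04 -8.6900e-02] [-0.4  -0.12 -5.53] [ 0.011  0.016 -0.06 ] 0.0291 11.3 [ 0.29  0.31  1.63  0.    1.2  -1.19] 0.002
319 284
```

View pics/w8d.png

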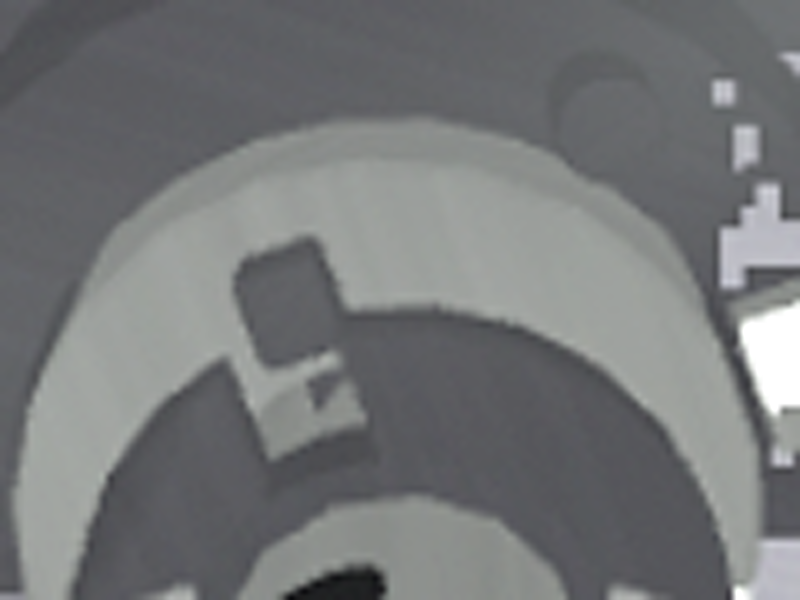

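Run:
```python
from h import *
import pickle
c,s=pickle.load(open("w8.pkl","rb"));p=s["tool_pos"];zf=p[2]-.0058
k=800/120
f=lambda x,y:(262+(x+.5)/k-.5,185+(y+.5)/k-.5)
g=lambda q,z:onz("wrist",*f(*q),z,c)[:2]
def circ(pts,z,R):
    P=np.array([g(q,z) for q in pts]);r=least_squares(lambda q:np.hypot(*(P-q[:2]).T)-R,p[:2],loss="soft_l1",f_scale=.0005);print("circle",z,((r.x-p[:2])*1e3).round(2),(r.fun*1e3).round(1));return r.x
Cf=circ(((20,450),(50,350),(110,260),(200,200),(300,168),(400,160),(500,175),(600,225),(680,310),(740,420),(760,500)),.09,.035)
Ca=circ(((228,360),(160,420),(110,490),(80,570),(400,308),(500,322),(600,385),(660,440),(710,520)),zf,.028)
def info(n,l,r,z):
    for a,b in zip(l,r):
        m=(g(a,z)+g(b,z))/2;print(n,"  mid-tcp",((m-p[:2])*1e3).round(2),"w",np.linalg.norm(g(a,z)-g(b,z))*1e3)
    d=[g(e[0],z)-g(e[1],z) for e in (l,r)];print([np.degrees(np.arctan2(q[1],q[0]))+180 for q in d])
info("slot",((230,360),(270,462)),((342,315),(372,430)),zf)
info("dog",((240,300),(264,368)),((325,262),(342,335)),.098)
```

```text
circle 0.09 [-1.26 -0.72] [-1.  -0.4  0.4  0.2 -0.   0.   0.3  0.1 -0.7 -0.5  0.1]
circle 0.11812124919847906 [-1.26  1.39] [ 0.5 -0.3 -0.7 -0.9  1.2  1.  -0.4 -0.7 -0.9]
slot   mid-tcp [-28.73  -5.44] w 9.513164090406486
slot   mid-tcp [-19.62  -3.57] w 8.51467877275658
[np.float64(14.592229672978675), np.float64(8.742556425511992)]
dog   mid-tcp [-27.98  -6.72] w 8.083431534981075
dog   mid-tcp [-21.54  -5.58] w 7.41186767861269
[np.float64(12.905699485885918), np.float64(7.274319786643105)]
```

Call:
{"op": "servo_tool", "data": {"steps": [[0,0,-1.5,0],[0,2,-1.5,0],[0,5,-1.5,0],[0,7,-1.5,0],[0,8,-1.5,0],[0,8,-1.5,0],[0,8,-1.5,0]]}}

```text
time_s: 12.05
tool_pos: [0.575, 0.2896, 0.1154]
tcp_rot: [-1.571, -0.0, -0.087]
force: [-0.2, 1.0, -6.5]
width: 0.0294
```

```bash
python3 look.py w9;python3 - <<'E'
import cv2,numpy as np
im=cv2.imread("pics/w9.png")[185:275,262:382]
im=np.clip(im.astype(float)*1.4,0,255).astype(np.uint8)
cv2.imwrite("pics/w9d.png",cv2.resize(im,(800,600),interpolation=cv2.INTER_CUBIC))
E
```

```text
[0.575  0.2896 0.1154] [-1.5708 -0.     -0.0868] [-0.22  0.98 -6.54] [ 0.035 -0.018  0.007] 0.0294 12.05 [ 0.29  0.32  1.64 -0.    1.18 -1.19] 0.003
319 284
```

View pics/w9d.png

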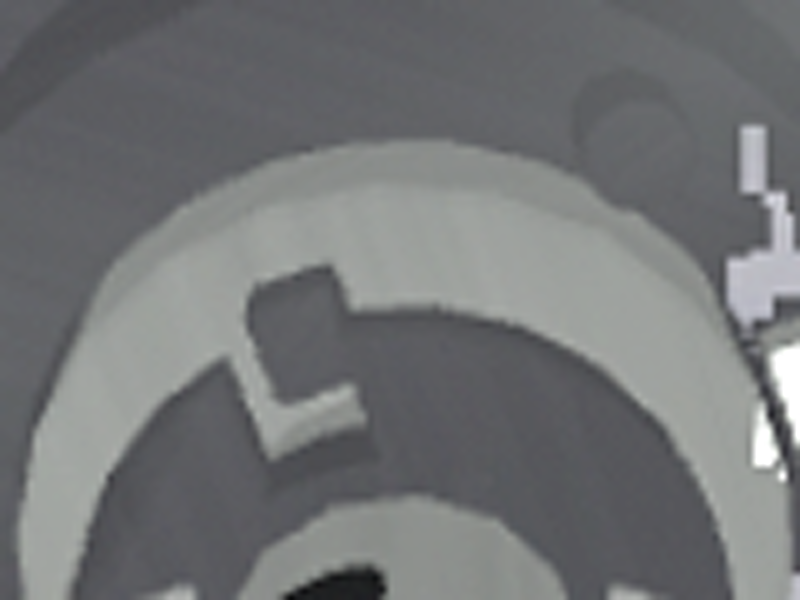

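```bash
cat > cmp.py <<'E'
from h import *
import pickle
c,s=pickle.load(open("w9.pkl","rb"));p=s["tool_pos"];zf=p[2]-.0058
k=800/120
inv=lambda uv:((uv[0]+.5-262)*k-.5,(uv[1]+.5-185)*k-.5)
# predict with model: arbor centred at tcp+off, slot angle a ; dogs at C, angle b ; draw
im=cv2.imread("pics/w9d.png")
def draw(pts,z,col):
    q=np.array([inv(x) for x in proj("wrist",np.c_[pts,np.full(len(pts),z)],c)]);cv2.polylines(im,[q.round().astype(int).reshape(-1,1,2)],False,col,1)
t=np.linspace(0,2*np.pi,200);ring=lambda C,r:C+r*np.c_[np.cos(t),np.sin(t)]
def rect(C,a,r0,r1,w):
    a=np.radians(a);d=np.array([np.cos(a),np.sin(a)]);n=np.array([-d[1],d[0]])
    return np.array([C-d*r0-n*w/2,C-d*r1-n*w/2,C-d*r1+n*w/2,C-d*r0+n*w/2,C-d*r0-n*w/2])
import sys
ax,ay,aa,dx,dy,da=map(float,sys.argv[1:7])
A=p[:2]+np.array([ax,ay])*1e-3;D=p[:2]+np.array([dx,dy])*1e-3
draw(ring(A,.028),zf,(0,255,255));draw(rect(A,aa,.018,.028,.010),zf,(0,255,255))
draw(ring(A,.015),p[2]+.039,(0,255,255));draw(ring(A,.015),zf+.0,(0,200,255))
draw(ring(D,.035),.09,(0,0,255));draw(rect(D,da,.020,.029,.008),.098,(255,255,0));draw(rect(D,da,.020,.029,.008),.09,(255,0,0))
cv2.imwrite(sys.argv[7],im)
E
python3 cmp.py -1.2 1.4 14.5 -0.9 0.9 14 pics/m1.png
```

```text
(no output)
```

View pics/m1.png

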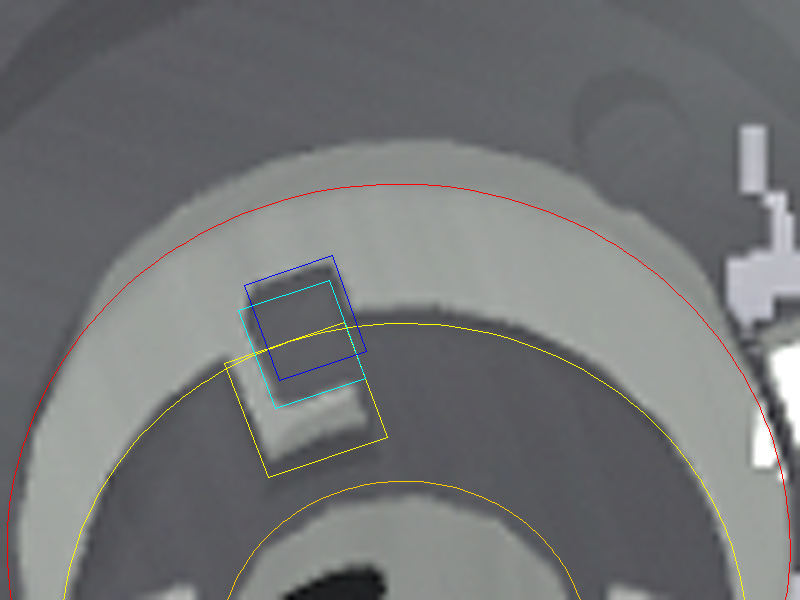

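```bash
cat > fit2.py <<'E'
from h import *
import pickle
c,s=pickle.load(open("w9.pkl","rb"));p=s["tool_pos"];zf=p[2]-.0058
k=800/120
f=lambda x,y:(262+(x+.5)/k-.5,185+(y+.5)/k-.5)
def P(pts,z): return np.array([onz("wrist",*f(*q),z,c)[:2] for q in pts])
face=((22,500),(40,420),(75,350),(130,280),(200,232),(300,195),(400,184),(500,197),(600,238),(680,300),(740,380),(785,500))
fl=((228,360),(165,412),(125,460),(95,520),(76,590),(360,308),(430,308),(500,322),(570,355),(640,415),(690,490),(730,580))
for n,pts,z,R in (("face",face,.09,.035),("flange",fl,zf,.028)):
    r=least_squares(lambda q:np.hypot(*(P(pts,z-q[2])-q[:2]).T)-R,[*p[:2],0])
    print(n,((r.x[:2]-p[:2])*1e3).round(2),"h mm",(r.x[2]*1e3).round(2),(r.fun*1e3).round(2))
for h in (0,.003,.006):
    for n,pts,z in (("slotL",((232,365),(270,460)),zf-h),("slotR",((348,315),(368,420)),zf-h),("dogL",((250,320),(278,400)),.098-h),("dogR",((333,265),(350,305)),.098-h)):
        q=(P(pts,z)-p[:2])*1e3
        d=q[0]-q[1];print(h,n,q.round(2).tolist(),(np.degrees(np.arctan2(d[1],d[0]))+180).round(1), "y at x=-24:",(q[0,1]+(-24-q[0,0])*d[1]/d[0]).round(2))
E
python3 fit2.py
```

```text
face [0.14 0.94] h mm 4.65 [-0.3  -0.12  0.01  0.41  0.26  0.04 -0.07 -0.11 -0.16 -0.2  -0.17  0.4 ]
flange [1.24 1.07] h mm 12.16 [-0.16 -0.35 -0.22 -0.13  0.3   0.48  0.36  0.25 -0.04 -0.46 -0.64  0.55]
0 slotL [[-26.86, -9.84], [-18.78, -7.67]] 15.0 y at x=-24: -9.07
0 slotR [[-30.12, -0.41], [-21.44, 0.36]] 5.1 y at x=-24: 0.13
0 dogL [[-27.13, -9.08], [-20.03, -7.47]] 12.8 y at x=-24: -8.37
0 dogR [[-31.21, -1.8], [-27.7, -0.72]] 17.0 y at x=-24: 0.41
0.003 slotL [[-25.96, -10.13], [-17.76, -7.93]] 15.0 y at x=-24: -9.6
0.003 slotR [[-29.28, -0.56], [-20.45, 0.23]] 5.1 y at x=-24: -0.09
0.003 dogL [[-26.3, -9.34], [-19.08, -7.71]] 12.8 y at x=-24: -8.82
0.003 dogR [[-30.44, -1.95], [-26.87, -0.86]] 17.0 y at x=-24: 0.02
0.006 slotL [[-25.07, -10.42], [-16.73, -8.19]] 15.0 y at x=-24: -10.14
0.006 slotR [[-28.43, -0.7], [-19.47, 0.1]] 5.1 y at x=-24: -0.3
0.006 dogL [[-25.46, -9.61], [-18.13, -7.95]] 12.8 y at x=-24: -9.28
0.006 dogR [[-29.66, -2.1], [-26.04, -1.0]] 17.0 y at x=-24: -0.37
```

Run:
```python
from h import *
a=eyes.grab_frame("scene");b=eyes.grab_frame("side");cv2.imwrite("pics/scene9.png",a);cv2.imwrite("pics/side9.png",b)
o=[]
for n,im in(("scene",a),("side",b)):
    q=cv2.resize(im[0:480,0:640],None,fx=1,fy=1)
    u,v=proj(n,[.575,.29,.1])[0].astype(int);w=25
    o.append(cv2.resize(im[v-w:v+w,u-w:u+w],(400,400),interpolation=cv2.INTER_CUBIC))
cv2.imwrite("pics/c9.png",np.clip(np.hstack(o).astype(float)*1.4,0,255).astype(np.uint8))
```

```text
(no output)
```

View pics/c9.png

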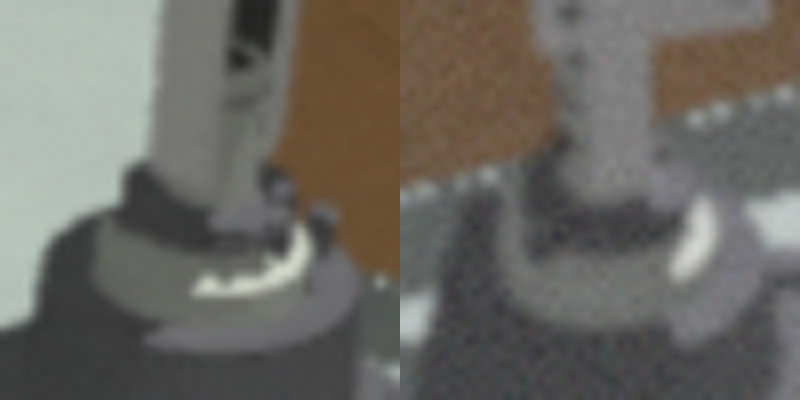

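Run:
```python
import cv2,numpy as np
for k in("w2","w3"):
    pass
im=cv2.imread("pics/w5.png")[215:305,260:380]
cv2.imwrite("pics/w5d.png",np.clip(cv2.resize(im,(800,600),interpolation=cv2.INTER_CUBIC).astype(float)*1.3,0,255).astype(np.uint8))
```

```text
(no output)
```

View pics/w5d.png

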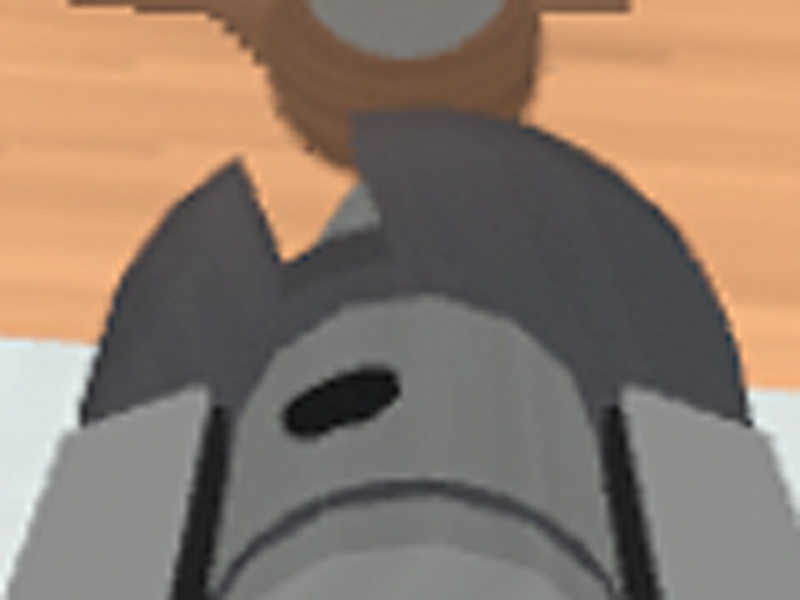

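```bash
cat >> fit2.py <<'E'
print()
zu=zf-.010
near=((228,360),(165,412),(360,308),(430,308),(500,322),(570,355),(640,415))
side=((76,590),(730,580))
for h in (0,.002,.004):
    r=least_squares(lambda q:np.r_[np.hypot(*(P(near,zu-h)-q[:2]).T)-.028,np.hypot(*(P(side,zf-h)-q[:2]).T)-.028],[*p[:2]]);a=r.x
    r2=least_squares(lambda q:np.hypot(*(P(face,.09-h)-q[:2]).T)-.035,[*p[:2]])
    print(h,"flange",((a-p[:2])*1e3).round(2),(r.fun*1e3).round(2),"face",((r2.x-p[:2])*1e3).round(2),"move arbor by",((r2.x-a)*1e3).round(2))
E
python3 fit2.py | sed '1,/^$/d'
```

```text
0 flange [0.67 1.23] [-0.13 -0.34  0.51  0.37  0.23 -0.12 -0.61 -0.47 -0.31] face [-0.7   1.06] move arbor by [-1.37 -0.16]
0.002 flange [1.17 1.18] [-0.14 -0.3   0.45  0.31  0.19 -0.13 -0.57 -0.29 -0.12] face [-0.34  1.01] move arbor by [-1.51 -0.17]
0.004 flange [1.67 1.13] [-0.15 -0.26  0.4   0.26  0.15 -0.14 -0.52 -0.09  0.08] face [0.02 0.96] move arbor by [-1.65 -0.17]
```

Call:
{"op": "servo_tool", "data": {"steps": [[-0.8,0,0.2,1],[-1.5,0,0.3,2.2],[-1.5,0,0.3,2.2],[-1.5,0,0.3,2.2]]}}

```text
time_s: 12.6
tool_pos: [0.5735, 0.29, 0.1155]
tcp_rot: [-1.571, -0.0, -0.125]
force: [-0.5, -0.1, -6.8]
width: 0.0292
```

```bash
python3 look.py w10;python3 - <<'E'
import cv2,numpy as np
im=cv2.imread("pics/w10.png")[185:275,262:382]
im=np.clip(im.astype(float)*1.4,0,255).astype(np.uint8)
cv2.imwrite("pics/w10d.png",cv2.resize(im,(800,600),interpolation=cv2.INTER_CUBIC))
E
```

```text
[0.5735 0.29   0.1155] [-1.5708e+00 -1.0000e-04 -1.2520e-01] [-0.47 -0.08 -6.76] [0.077 0.005 0.021] 0.0292 12.6 [ 0.29  0.32  1.64 -0.    1.18 -1.15] 0.004
319 284
```

View pics/w10d.png

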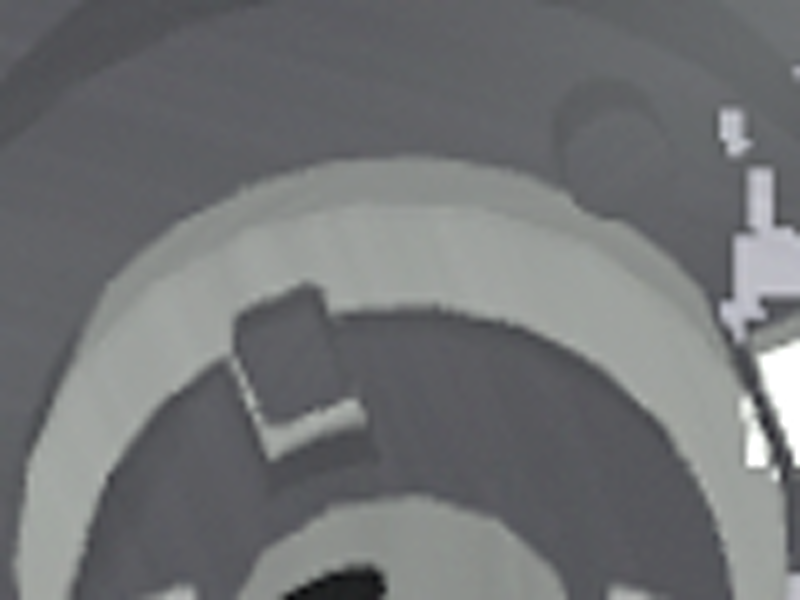

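Call:
{"op": "servo_tool", "data": {"steps": [[0,0.5,0,0],[0,1,0,0],[0,1.5,0,0],[0,2,0,0],[0,2.5,0,0],[0,3,0,0],[0,3,0,0]]}}

```text
time_s: 13.35
tool_pos: [0.5734, 0.29, 0.1123]
tcp_rot: [-1.571, 0.0, -0.125]
force: [0.3, 0.0, -6.0]
width: 0.0293
```

Call:
{"op": "servo_tool", "data": {"steps": [[0,0.5,0,0],[0,1,0,0],[0,1.5,0,0],[0,2,0,0],[0,2,0,0]]}}

```text
time_s: 13.85
tool_pos: [0.5734, 0.29, 0.1103]
tcp_rot: [-1.571, 0.0, -0.125]
force: [-0.3, -0.4, -5.7]
width: 0.0294
```

Call:
{"op": "servo_tool", "data": {"steps": [[0,0.5,0,0],[0,1,0,0],[0,1.5,0,0],[0,2,0,0],[0,2,0,0]]}}

```text
time_s: 14.35
tool_pos: [0.5734, 0.29, 0.1083]
tcp_rot: [-1.571, 0.0, -0.125]
force: [-1.0, 0.2, -5.7]
width: 0.0294
```

```bash
python3 look.py w11;python3 - <<'E'
import cv2,numpy as np
im=cv2.imread("pics/w11.png")[185:275,262:382]
im=np.clip(im.astype(float)*1.4,0,255).astype(np.uint8)
cv2.imwrite("pics/w11d.png",cv2.resize(im,(800,600),interpolation=cv2.INTER_CUBIC))
E
```

```text
[0.5734 0.29   0.1083] [-1.5709e+00  1.0000e-04 -1.2520e-01] [-1.01  0.17 -5.66] [-0.013 -0.045 -0.009] 0.0294 14.35 [ 0.29  0.33  1.64 -0.    1.17 -1.15] 0.001
319 284
```

View pics/w11d.png

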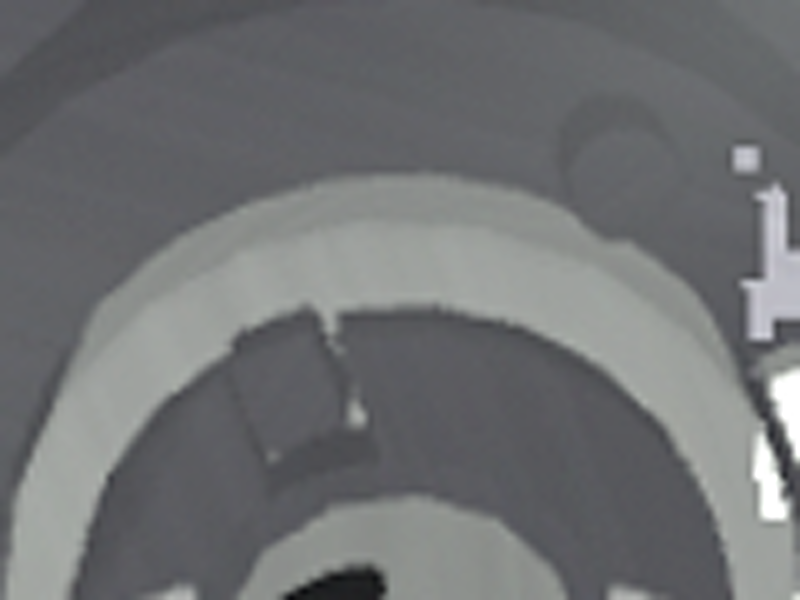

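Call:
{"op": "servo_tool", "data": {"steps": [[0,0.4,-0.3,0],[0,0.8,-0.3,0],[0,1.2,-0.3,0],[0,1.5,-0.3,0],[0,1.5,-0.3,0]]}}

```text
time_s: 14.9
tool_pos: [0.5736, 0.2897, 0.107]
tcp_rot: [-1.571, -0.0, -0.125]
force: [1.0, 0.2, -5.8]
width: 0.0293
```

Call:
{"op": "servo_tool", "data": {"steps": [[0,0.3,0,0],[0,0.6,0,0],[0,0.9,0,0],[0,0.9,0,0]]}}

```text
time_s: 15.3
tool_pos: [0.5737, 0.2898, 0.1062]
tcp_rot: [-1.571, -0.001, -0.125]
force: [0.8, -0.3, -6.0]
width: 0.0295
```

Call:
{"op": "servo_tool", "data": {"steps": [[0,0.3,0,0],[0,0.5,0,0],[0,0.5,0,0]]}}

```text
time_s: 15.6
tool_pos: [0.5737, 0.2898, 0.1058]
tcp_rot: [-1.571, -0.001, -0.125]
force: [1.1, 0.0, -4.7]
width: 0.0293
```

Call:
{"op": "servo_tool", "data": {"steps": [[0,0.2,0,0],[0,0.4,0,0],[0,0.4,0,0]]}}

```text
time_s: 15.9
tool_pos: [0.5737, 0.2898, 0.1058]
tcp_rot: [-1.571, -0.001, -0.125]
force: [0.6, 0.6, -0.4]
width: 0.0294
```

Call:
{"op": "servo_tool", "data": {"steps": [[0,0.1,0,0],[0,0.1,0,1],[0,0.1,0,2],[0,0.1,0,3],[0,0.1,0,4],[0,0.1,0,5],[0,0.1,0,6],[0,0.1,0,6]], "newtons": 50}}

```text
time_s: 16.7
tool_pos: [0.5738, 0.2898, 0.1058]
tcp_rot: [-1.57, -0.001, -0.231]
force: [0.2, -0.6, 4.5]
width: 0.0296
```

```bash
python3 look.py w12;python3 - <<'E'
import cv2,numpy as np
im=cv2.imread("pics/w12.png")[185:275,262:382]
im=np.clip(im.astype(float)*1.4,0,255).astype(np.uint8)
cv2.imwrite("pics/w12d.png",cv2.resize(im,(800,600),interpolation=cv2.INTER_CUBIC))
E
```

```text
[0.5738 0.2898 0.1058] [-1.5704e+00 -8.0000e-04 -2.3100e-01] [ 0.2  -0.62  4.5 ] [-0.19   0.159  0.216] 0.0296 16.7 [ 0.29  0.33  1.65 -0.    1.17 -1.05] 0.01
319 285
```

View pics/w12d.png

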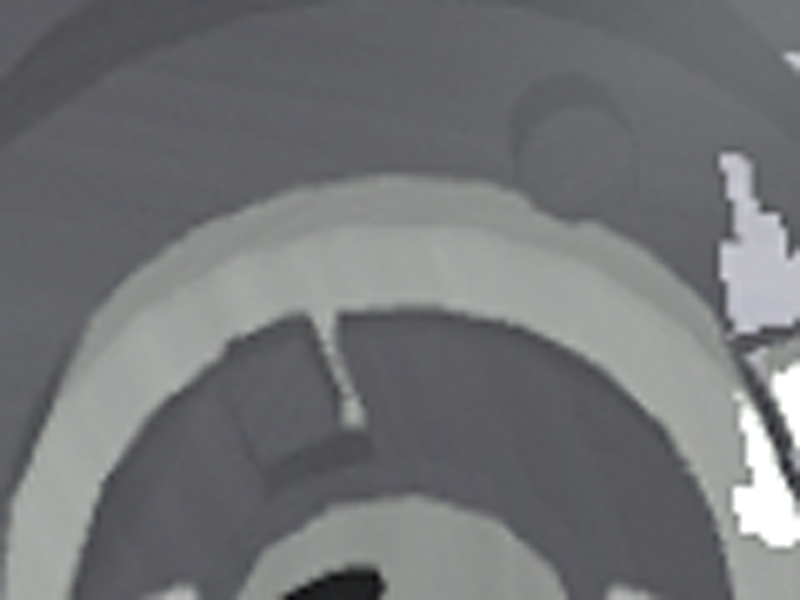

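Call:
{"op": "servo_tool", "data": {"steps": [[0,0,0,1.5],[0,0,0,3],[0,0,0,4.5],[0,0,0,6],[0,0,0,7.5],[0,0,0,9],[0,0,0,10.5],[0,0,0,12],[0,0,0,12]]}}

```text
time_s: 17.65
tool_pos: [0.5738, 0.2899, 0.1058]
tcp_rot: [-1.57, -0.001, -0.441]
force: [0.3, -1.0, 4.9]
width: 0.0292
```

```bash
python3 look.py w13
```

```text
[0.5738 0.2899 0.1058] [-1.5702e+00 -6.0000e-04 -4.4060e-01] [ 0.28 -0.96  4.94] [-0.176  0.259  0.2  ] 0.0292 17.65 [ 0.29  0.33  1.65  0.    1.17 -0.84] 0.013
319 285
```

View pics/w13.png

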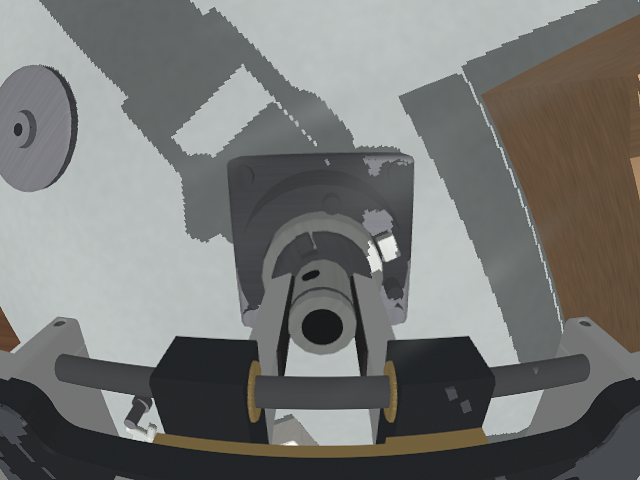

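Call:
{"op": "servo_tool", "data": {"steps": [[0,0,0,1.5],[0,0,0,3],[0,0,0,4.5],[0,0,0,6],[0,0,0,7.5],[0,0,0,9],[0,0,0,10.5],[0,0,0,11.5],[0,0,0,12]]}}

```text
time_s: 18.6
tool_pos: [0.5738, 0.29, 0.1058]
tcp_rot: [-1.57, -0.0, -0.65]
force: [-0.4, -0.0, 4.4]
width: 0.0297
```

```bash
python3 look.py w14; python3 -c "
import cv2
im=cv2.imread('pics/w14.png')[190:340,240:440];cv2.imwrite('pics/w14d.png',cv2.resize(im,(800,600),interpolation=cv2.INTER_CUBIC))"
```

```text
[0.5738 0.29   0.1058] [-1.5699e+00 -5.0000e-04 -6.4990e-01] [-0.43 -0.04  4.45] [-0.083  0.262  0.337] 0.0297 18.6 [ 0.29  0.33  1.65  0.    1.17 -0.63] 0.082
319 285
```

View pics/w14d.png

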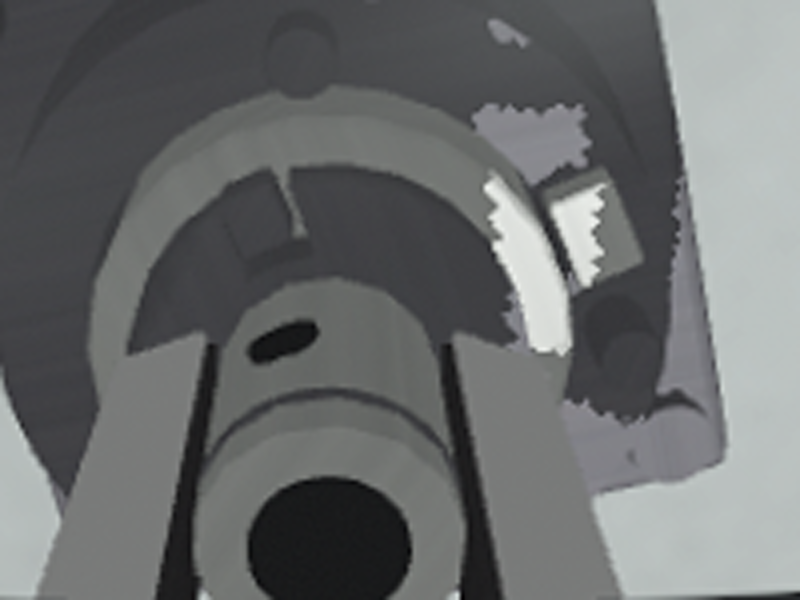

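Call:
{"op": "servo_tool", "data": {"steps": [[0,0,0,0.8],[0,0,0,1.6],[0,0,0,2.4],[0,0,0,3],[0,0,0,3]]}}

```text
time_s: 19.15
tool_pos: [0.5738, 0.29, 0.1058]
tcp_rot: [-1.57, -0.0, -0.702]
force: [-0.1, 0.2, 5.2]
width: 0.0294
```

```bash
python3 look.py w15; python3 -c "
import cv2
im=cv2.imread('pics/w15.png')[190:340,240:440];cv2.imwrite('pics/w15d.png',cv2.resize(im,(800,600),interpolation=cv2.INTER_CUBIC))"
```

```text
[0.5738 0.29   0.1058] [-1.5699e+00 -3.0000e-04 -7.0210e-01] [-0.14  0.2   5.2 ] [-0.166  0.286  0.224] 0.0294 19.15 [ 0.29  0.33  1.65  0.    1.17 -0.58] 0.003
319 285
```

View pics/w15d.png

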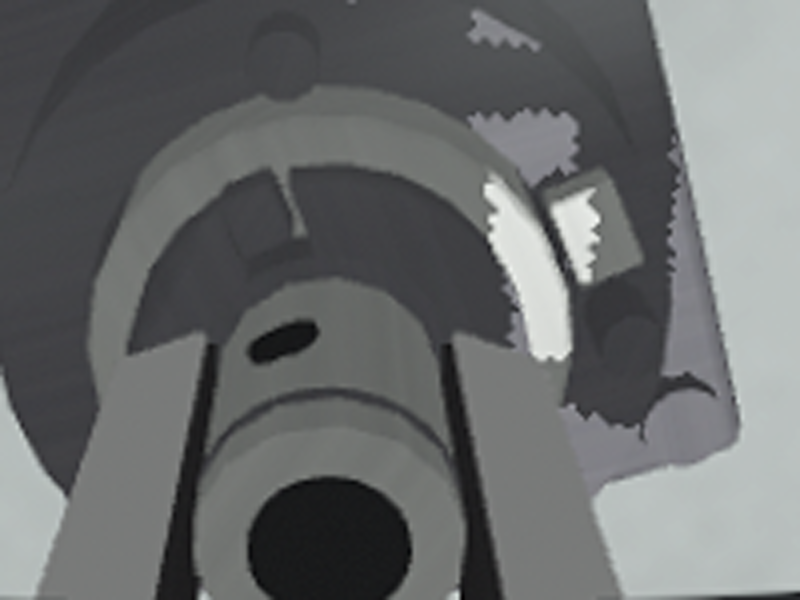

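Call:
{"op": "servo_tool", "data": {"steps": [[0,0,0,0.4],[0,0,0,0.8],[0,0,0,1.2],[0,0,0,1.2]]}}

```text
time_s: 19.6
tool_pos: [0.5738, 0.29, 0.1058]
tcp_rot: [-1.57, -0.0, -0.723]
force: [-0.6, 0.3, 4.8]
width: 0.0295
```

```bash
python3 -c "
from h import *
s=get_state();print(s['wrist_torque'],s['force'],s['tcp_rot'])"
```

```text
[-0.16066007  0.29906692  0.22238991] [-0.64407578  0.28150345  4.79451469] [-1.56987930e+00 -3.57328767e-04 -7.22908612e-01]
```

Call:
{"op": "servo_tool", "data": {"steps": [[0,0,0,0.4],[0,0,0,0.8],[0,0,0,1.2],[0,0,0,1.2]]}}

```text
time_s: 20.0
tool_pos: [0.5738, 0.29, 0.1058]
tcp_rot: [-1.57, -0.0, -0.744]
force: [-0.2, 0.4, 5.0]
width: 0.0291
```

```bash
python3 look.py w16; python3 -c "
import cv2
im=cv2.imread('pics/w16.png')[220:295,360:460];cv2.imwrite('pics/w16d.png',cv2.resize(im,(800,600),interpolation=cv2.INTER_CUBIC))"
```

```text
[0.5738 0.29   0.1058] [-1.5698e+00 -3.0000e-04 -7.4390e-01] [-0.2   0.4   4.97] [-0.112  0.243  0.247] 0.0291 20.0 [ 0.29  0.33  1.65  0.    1.17 -0.54] 0.002
320 286
```

View pics/w16d.png

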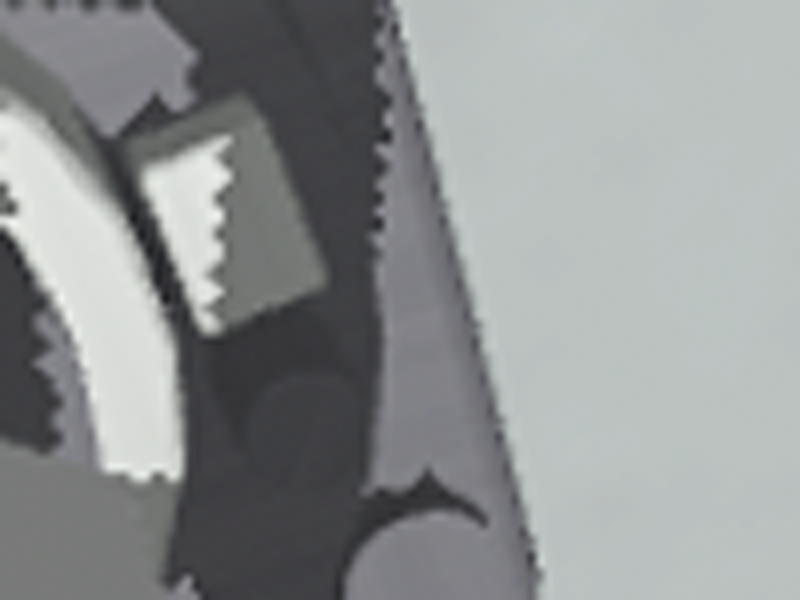

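Call:
{"op": "servo_tool", "data": {"steps": [[0,0,0,0.4],[0,0,0,0.8],[0,0,0,1.2],[0,0,0,1.2]]}}

```text
time_s: 20.45
tool_pos: [0.5738, 0.29, 0.1058]
tcp_rot: [-1.57, -0.0, -0.765]
force: [-0.8, 0.1, 4.9]
width: 0.0291
```

```bash
python3 -c "
from h import *
s=get_state();print(s['wrist_torque'],s['force'],s['tcp_rot'])"
```

```text
[-0.18274832  0.31437193  0.25688671] [-0.80447601  0.10831252  4.86330377] [-1.56982092e+00 -2.67801959e-04 -7.64859252e-01]
```

Call:
{"op": "servo_tool", "data": {"steps": [[0,0,0,0.4],[0,0,0,0.8],[0,0,0,1.2],[0,0,0,1.2]]}}

```text
time_s: 20.85
tool_pos: [0.5738, 0.29, 0.1058]
tcp_rot: [-1.57, -0.0, -0.786]
force: [-1.1, 0.9, 5.0]
width: 0.0292
```

```bash
python3 look.py w17; python3 -c "
import cv2
im=cv2.imread('pics/w17.png')[220:295,360:460];cv2.imwrite('pics/w17d.png',cv2.resize(im,(800,600),interpolation=cv2.INTER_CUBIC))"
```

```text
[0.5738 0.29   0.1058] [-1.5698e+00 -2.0000e-04 -7.8580e-01] [-1.11  0.88  5.02] [-0.147  0.303  0.236] 0.0292 20.85 [ 0.29  0.33  1.65  0.    1.17 -0.49] 0.002
320 286
```

View pics/w17d.png

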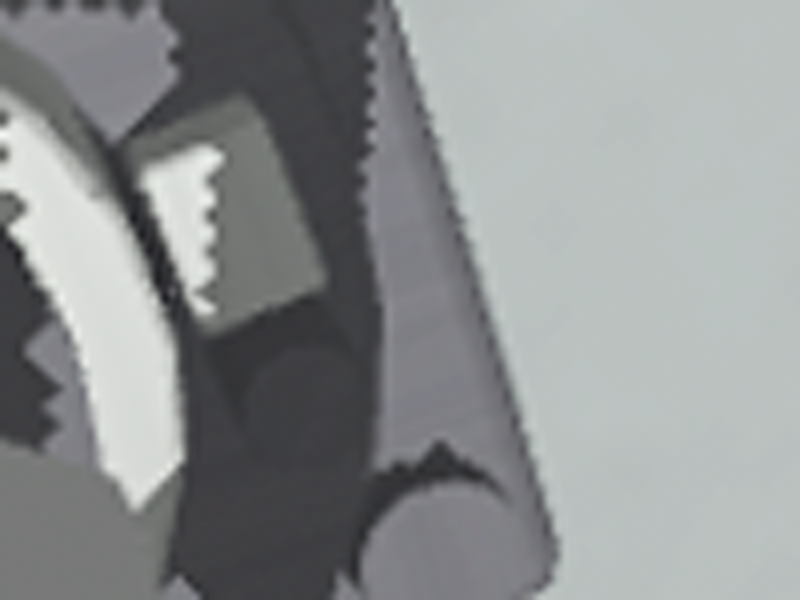

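Call:
{"op": "servo_tool", "data": {"steps": [[0,0,0,0.4],[0,0,0,0.8],[0,0,0,1.2],[0,0,0,1.6],[0,0,0,1.6]]}}

```text
time_s: 21.4
tool_pos: [0.5738, 0.29, 0.1058]
tcp_rot: [-1.57, -0.0, -0.814]
force: [-1.9, 1.3, 4.3]
width: 0.0297
```

```bash
python3 -c "
from h import *
s=get_state();print(s['wrist_torque'],s['force'],s['tcp_rot'])"
```

```text
[-0.11520938  0.27047281  0.20660772] [-1.88795208  1.2773359   4.28262959] [-1.56979022e+00 -1.73512715e-04 -8.13768704e-01]
```

Call:
{"op": "servo_tool", "data": {"steps": [[0,0,0,0.3],[0,0,0,0.6],[0,0,0,0.9],[0,0,0,1.2],[0,0,0,1.2]]}}

```text
time_s: 21.9
tool_pos: [0.5738, 0.29, 0.1058]
tcp_rot: [-1.57, -0.0, -0.835]
force: [-0.5, -0.5, 4.6]
width: 0.0297
```

```bash
python3 look.py w18; python3 -c "
import cv2
im=cv2.imread('pics/w18.png')[220:295,360:460];cv2.imwrite('pics/w18d.png',cv2.resize(im,(800,600),interpolation=cv2.INTER_CUBIC))"
```

```text
[0.5738 0.29   0.1058] [-1.5698e+00 -1.0000e-04 -8.3460e-01] [-0.52 -0.46  4.58] [-0.13   0.3    0.224] 0.0297 21.9 [ 0.29  0.33  1.65  0.    1.17 -0.44] 0.002
320 286
```

View pics/w18d.png

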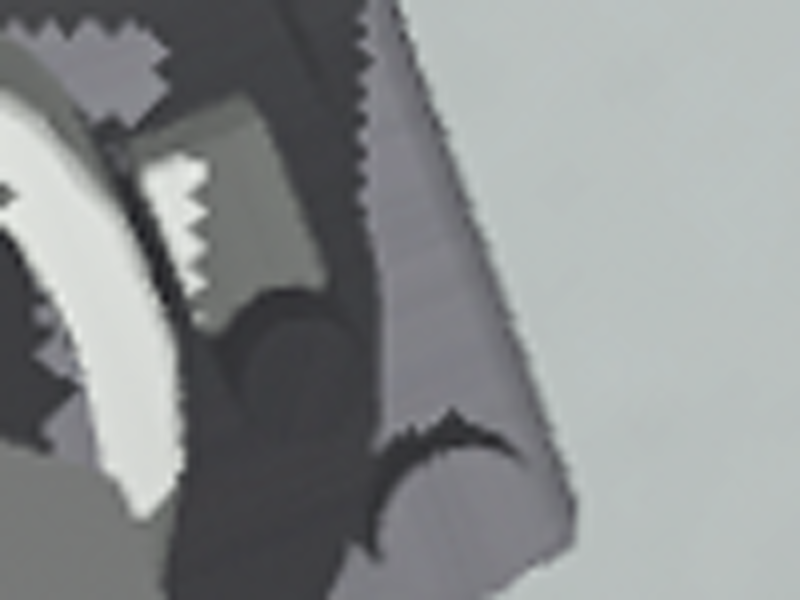

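Call:
{"op": "servo_tool", "data": {"steps": [[0,0,0,0.3],[0,0,0,0.6],[0,0,0,0.9],[0,0,0,1.0],[0,0,0,1.0]]}}

```text
time_s: 22.45
tool_pos: [0.5738, 0.29, 0.1058]
tcp_rot: [-1.57, -0.0, -0.851]
force: [-0.7, 1.1, 4.3]
width: 0.0297
```

```bash
python3 -c "
from h import *
s=get_state();print(s['wrist_torque'],s['force'],s['tcp_rot'])"
```

```text
[-0.04437767  0.24588027  0.68853837] [-0.66224267  1.0986146   4.31936913] [-1.56985837e+00 -4.66489590e-04 -8.50635442e-01]
```

The wrist torque jumped from 0.22 to 0.69 N·m, which is the stop. I check by eye.

```bash
python3 look.py w19; python3 -c "
import cv2
im=cv2.imread('pics/w19.png')[190:340,240:440];cv2.imwrite('pics/w19d.png',cv2.resize(im,(800,600),interpolation=cv2.INTER_CUBIC))"
```

```text
[0.5738 0.29   0.1058] [-1.5699e+00 -5.0000e-04 -8.5060e-01] [-0.66  1.1   4.32] [-0.044  0.246  0.689] 0.0297 22.45 [ 0.29  0.33  1.65 -0.    1.16 -0.43] 0.002
320 286
```

View pics/w19d.png

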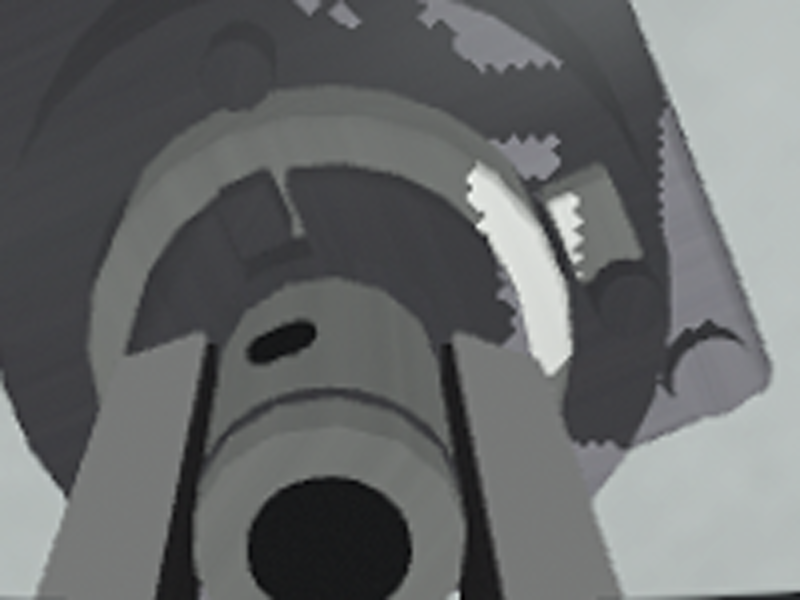

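Call:
{"op": "servo_tool", "data": {"steps": [[0,-0.2,0,-0.2],[0,-0.2,0,-0.2]]}}

```text
time_s: 22.7
tool_pos: [0.5738, 0.29, 0.1058]
tcp_rot: [-1.57, -0.0, -0.848]
force: [-0.7, 0.8, 5.1]
width: 0.0291
```

Call:
{"op": "servo_tool", "data": {"steps": [[0,0,0,0],[0,0,0,0],[0,0,0,0],[0,0,0,0],[0,0,0,0]], "fingers": 0.6}}

```text
time_s: 23.2
tool_pos: [0.5732, 0.2896, 0.1049]
tcp_rot: [-1.571, 0.0, -0.848]
force: [0.2, 0.0, 0.4]
width: 0.0563
```

Call:
{"op": "servo_tool", "data": {"steps": [[0,-5,0,0],[0,-15,0,0],[0,-30,0,0],[0,-50,0,0],[0,-75,0,0],[0,-105,0,0],[0,-135,0,0],[-30,-160,0,0],[-60,-180,0,0],[-80,-185,0,0],[-80,-185,0,0],[-80,-185,0,0]]}}

```text
time_s: 24.4
tool_pos: [0.5206, 0.3496, 0.2911]
tcp_rot: [-1.57, -0.001, -0.847]
force: [-0.2, -0.4, -0.5]
width: 0.0564
```

Run:
```python
from h import *
import pickle
s=get_state();c=eyes.calibration("wrist");im=eyes.grab_frame("wrist");pickle.dump((c,s),open("w20.pkl","wb"));cv2.imwrite("pics/w20.png",im)
print(s["tool_pos"],s["tcp_rot"],s["force"],s["width"],s["time_s"])
u,v=proj("wrist",[.575,.29,.1],c)[0].astype(int);print(u,v)
cv2.imwrite("pics/w20c.png",cv2.resize(im[v-60:v+60,u-80:u+80],(800,600),interpolation=cv2.INTER_CUBIC))
o=[]
for n in("scene","side"):
    im=eyes.grab_frame(n);cv2.imwrite(f"pics/{n}20.png",im)
    u,v=proj(n,[.575,.29,.1])[0].astype(int);w=40
    o.append(cv2.resize(im[v-w:v+w,u-w:u+w],(400,400),interpolation=cv2.INTER_CUBIC))
cv2.imwrite("pics/c20.png",np.clip(np.hstack(o).astype(float)*1.4,0,255).astype(np.uint8))
```

```text
[0.52061471 0.34960415 0.29109977] [-1.56982213e+00 -7.95017053e-04 -8.47195916e-01] [-0.16837614 -0.40268371 -0.51413548] 0.056431157312480225 24.4
322 283
```

View pics/w20c.png

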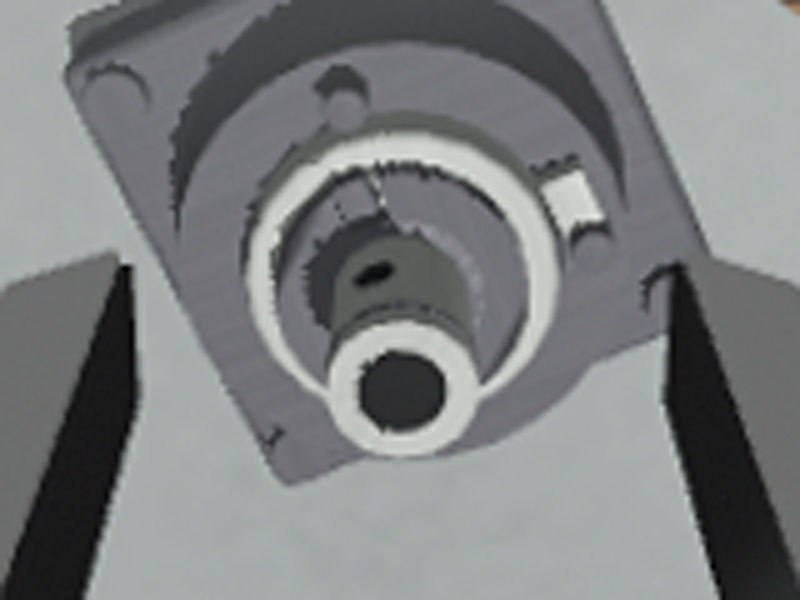

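View pics/c20.png

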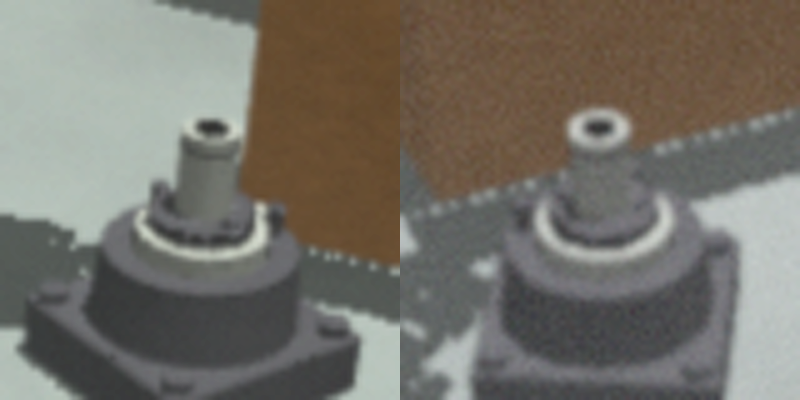

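View pics/scene20.png

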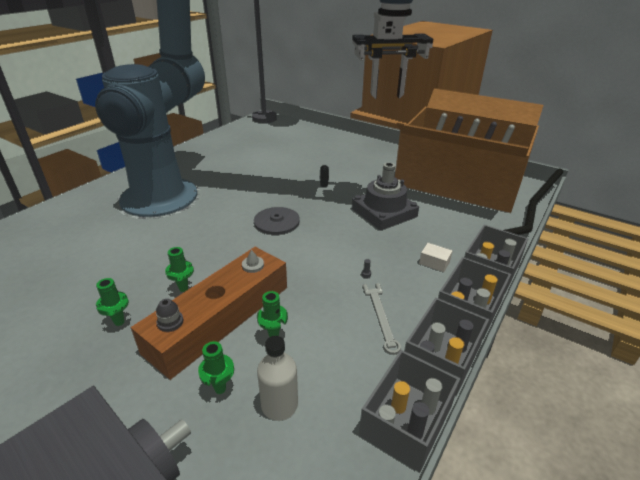

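Run:
```python
from h import *
a=proj("scene",[.575,.29,.1])[0].astype(int);b=proj("side",[.575,.29,.1])[0].astype(int)
print(tri(ray("scene",a[0]-40+211/5,a[1]-40+128/5),ray("side",b[0]-40+198/5,b[1]-40+128/5)).round(4))
print(get_state()["force"]); close_job()
```

```text
[0.5758 0.2916 0.1433]
[-0.66440492 -0.40583641  0.06766693]
the job is handed in; nothing more can be done
```

The arbor is seated in the spindle over the dogs, turned clockwise up against the stop and released. I handed the job in with the robot clear of everything; it reports no verdict.

- **Arbor:** I took the grey slotted one from the block's middle hole. The chuck, the centre and the four green look-alikes stayed where they were.
- **Seating:** I lined the slots up on the dogs by wrist camera and lowered in small steps. Contact came exactly at the height expected for a flush flange. The net push on the arbor was about 11 N while turning.
- **Turning:** I turned it clockwise about 42° from where it seated. The wrist torque held near 0.2 N·m, then rose to 0.69 N·m at the stop. I backed off 0.2° before opening the fingers.
- **Last checks:** The final pictures show the lug against the post and a dog inside its slot. The body's top triangulates to 143 mm, against 145 mm if flush and 153 mm if resting on top of the dogs. The scene picture shows nothing else moved.
- **What disagreed:**
  - The wrist camera and the scene and side pair placed the spindle about 3 mm apart.
  - I first estimated the turn to the stop at 39°. My early readings of the stand's direction ranged from -23° to -28°.
  - One 1.5 mm sideways correction came from misreading which flange edge was visible. I replaced it with a corrected alignment before any contact.

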